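# Serve the office cookie with a lifter

## Robot

A 6-joint arm with a two-finger parallel gripper is mounted at the origin on the work surface. World frame = base frame: x ahead of the robot, y to its left, z up, the work surface at z = 0. Lengths are in m, angles in rad, forces in N, time in s.
With the tool pointing down it reaches from about 0.3 to 0.875 m from the base axis. Payload 6.4 kg.
Tool frame: the origin (TCP) lies midway between the tips of the shut fingers; the grasp point (between the pads) lies 19 mm behind it; z points along the fingers, y is the line along which they close (so a half turn about z gives the same grasp; the last joint's range is limited). The gripper opens to 85 mm and grips with 20 to 120 N. Pads are 22 mm wide; open, the fingers measure 114 mm over their backs; the gripper's body (76 mm by 85 mm) begins 54 mm behind the grasp point. The pads swing forward as they close: fully open they stand 13 mm farther back than shut.
Start: joints at [1.089, 0.181, 1.607, -0, 1.354, -0.206], TCP at [0.157, 0.553, 0.231] pointing down, gripper open.
Joint ranges: [-2.99, 2.99], [-0.89, 2.07], [0.3, 2.58], [-1.14, 4.28], [0, 2.63], [-3.12, 3.12]. Speed limits (rad/s): [2.57, 2.57, 3.01, 3.14, 3.14, 3.14].

## Interface

Orientations are given as a unit quaternion [w, x, y, z].
In Python, from bench import ctrl, vision, workorder gives the robot as it stands. The module is installed in compiled form; this text tells all that it offers.
- The arm moves only by the tool servo_tool, never from a script. Its argument "steps" is a list of rows, each an object of numbers: "dx", "dy", "dz": the shift along the world's x, y, z as a fraction of full scale; "wx", "wy", "wz": the turn, a rotation vector about the world's x, y, z as a fraction of full scale. A call has exactly 5 rows; each row is the pose to reach, as a shift and turn from the pose commanded when the call began, turning the shorter way round; what a row does not reach only later rows make up. Full scale, the value 1, is 100 mm for a shift and pi rad for a turn. A row lasts 1/12 s, in which the tool goes at most 41.7 mm and 7.16 degrees, less where a joint would pass 70% of its speed; a pose out of reach is approached as far as the arm can. A call with a number of a shift or a turn outside -1 to 1 is refused whole. A call with a gripper value outside its range is refused whole. "jaw" is the opening, from 0 (shut) to 1 (fully open), set as the call begins (left out, the last holds). The fingers move at their own pace and stop on an object; the grip force is fixed at half the most. Time passes only in rows, so rows that repeat a pose let the fingers close, or fill a call up. It gives the time, the measured TCP pose, the force, the opening and the grip force at its end, in the units of the state.
- ctrl.get_obs(): the state, without advancing time (a new reading comes with each control period).
- vision.camera(name): name is "scene" or "top" or "wrist"; returns a dict with "frame" (480x640x3 uint8, red, green, blue), "vfov" (degrees; the focal length in pixels is half the picture's height over the tangent of half this angle, whatever the lens; pixels are square), "cx", "cy" (the principal point, pixels), "camera_from_world" (4x4, takes a point from world to camera coordinates). Camera axes: x right, y up, looking along -z (the intrinsics and any distortion apply to the point x, -y, -z); pixel columns grow to the right and rows downward; lengths in m; the calibration is good to about 2 mm. A picture is of the moment at which its call begins. There is no depth.
- workorder.hand_in(): hands the job in; it is judged then, once.
The state is a dict: "time_s": time; "q": joint angles; "dq": joint speeds; "joint_efforts": joint torques, N m; "eef_pos": TCP position; "eef_rot": TCP orientation; "wrist_force": force on the tool from outside, world axes, zero at the start; "torque": the same for the moment, N m; "opening": opening from 0.0 (shut) to 1.0 (fully open); "grasp_force": force on a finger pad.
Only numpy, scipy, OpenCV 4.12 (cv2) and the standard library are available. Lean on these libraries where they do the work, as an engineer would, in place of code of your own. Each camera call takes 0.05 s, during which the arm holds its last target. There are 200 camera calls.

## Task

The black lifter is tucked handle-first under the monitor riser. Draw it out by its blade, leave it lying flat on the desk clear of the riser and let go, then take it again by its handle, slide it under the big cookie on the baking sheet, lift the cookie on it and set it gently in the middle of the white plate, lying flat and right way up. Finally lay the lifter flat on the desk; never touch the cookie with the hand or drop it, and leave the mug and the stapler alone.

Things in the scene. Friction and masses are not known exactly. Their poses are not given: they have to be found in the camera images.
- lifter: Black nylon lifter (spatula), 195 mm long, 150 g; rests stably on its flat blade, handle in the air. Origin: centre of the blade's underside; x from handle to nose, z up. Blade 90 mm long (x -45 to +45 mm), 66 wide, 6 thick from x -45 to +20, then tapering to 1.5 mm at the nose. At the start it lies on the desk, about 80 mm of blade sticking out from under the riser's front, the rest under it.
- lifter_handle (a point): Grip point in the middle of the lifter's handle: lifter x -95 mm, 38 mm above the blade's underside; axes as the lifter's. The handle is a level flat-sided bar, x -58 to -150 mm, 20 mm wide, 16 mm high, joined to the blade's rear by a steep neck 22 mm wide (x -43 to -66 mm).
- lifter_nose (a point): Middle of the blade's front edge, underside: lifter x +45 mm, z 0.
- riser: Wooden monitor riser fixed to the desk: board 200 mm deep (x), 360 wide (y), underside 58 and top 70 mm above the desk, on two 12 mm side panels at y +-174 mm; open in front and behind. A fixed 12 mm thick notebook and the stapler lie on it. Origin: under its centre, on the desk. Its front, whence the lifter sticks out, faces its own -x; front edge at x -100 mm.
- sheet: Aluminium baking sheet fixed to the desk, 200 by 200 mm, 3 thick, rimless but for one upright lip along its +x edge: 16 mm high, 4 thick, inner face at x +96 mm. Origin: centre of its underside, on the desk. The cookie slides on it when pushed and can be backed against the lip.
- cookie: Big hard chocolate-chip cookie lying on the sheet: rigid disc 110 mm across, 15 thick, about 90 g. Origin: centre of its underside, z up. The underside is flat to radius 44 mm, then bevels up to 7 mm height at radius 55, so a blade enters below the edge. Slippery on everything (friction about 0.3): it slides off a blade tipped more than about 25 to 30 degrees.
- plate: White dinner plate, 220 mm in diameter, 18 mm high at the rim, loose on the desk, 0.6 kg. Origin: centre of its underside. Its inner floor is 5 mm above the desk and flat to about 65 mm radius, then rises gently to the rim.
- mug: Mug, 80 mm diameter, 95 mm high; bystander. Origin: centre of its underside.
- stapler: Stapler, 140 mm long, about 46 mm high, lying on the riser; bystander. Origin: centre of its underside.
There are look-alikes about, which are no part of the job. What is shaped like the lifter but orange is not meant.

How it is judged:
On the way, in this order (a step that is already met when the one before it is completed fails the run):
1. the lifter lies flat on the desk, whole length out in front of the riser, let go (x of lifter_handle in the frame of riser below -0.16 m and height (world z) of lifter below 0.008 m and angle between lifter's own z axis and vertical below 0.12 rad and contact force between the fingers and lifter below 0.1 N and linear speed of lifter below 0.03 m/s), for 0.2 s.
2. the cookie is carried on the lifter's blade, lifted clear of the sheet (height (world z) of cookie above 0.035 m and contact force between cookie and lifter above 0.2 N and contact force between cookie and sheet below 0.05 N and z of cookie in the frame of lifter between 0 and 0.03 m and angle between cookie's own z axis and vertical below 0.6 rad), for 0.3 s.
At the end, for the whole second after the job is handed in: The cookie rests in the plate, right way up, centres within 35 mm, tilted under 0.15 rad, under 15 mm above the plate's underside; the plate stands flat on the desk; the lifter lies at rest flat (0.12 rad) on the desk, blade less than 8 mm up, not touching the cookie (horizontal distance between cookie and plate below 0.035 m and z of cookie in the frame of plate between 0 and 0.015 m and angle between cookie's own z axis and vertical below 0.15 rad and linear speed of each of cookie, lifter below 0.02 m/s and contact force between cookie and lifter below 0.02 N and height (world z) of lifter between -0.005 and 0.008 m and angle between lifter's own z axis and vertical below 0.12 rad and height (world z) of plate between -0.005 and 0.006 m and angle between plate's own z axis and vertical below 0.06 rad).
It fails at once if the hand or arm touches the cookie (contact force between any of the fingers, the arm and cookie above 0.3 N).
It fails at once if the cookie is dropped or flung (faster than 0.8 m/s) (linear speed of cookie above 0.8 m/s).
It fails at once if the mug or the stapler is shifted by more than 30 mm (distance of any of mug, stapler from where it was at the start of the episode above 0.03 m).
It also fails if it takes over 72 s, if anything falls off the work surface, if the arm or the gripper's body presses on something with over 40 N, if the wrist force passes 120 N, or if a joint passes its speed limit or range.

## Working session

There is one attempt and no reset: what is moved stays moved. The work goes in short steps, Python scripts to look and compute and a tool call to move; the robot and the scene stay as the last step left them, time stands still between calls to the robot, and variables do not carry over. Pictures are saved under pics/ and viewed, at most 10 in all, crops included, and the job is handed in when it is done.

Besides the shell and the picture viewer there is one more tool, called after "Emit:" as name(argument=value, ...) on one line, values as JSON. servo_tool: Moves the arm, as the interface text tells. Its arguments: {"type":"object","properties":{"steps":{"type":"array","items":{"type":"object","properties":{"dx":{"type":"number"},"dy":{"type":"number"},"dz":{"type":"number"},"wx":{"type":"number"},"wy":{"type":"number"},"wz":{"type":"number"}}}},"jaw":{"type":"number"}},"required":["steps"]}

```bash
mkdir -p pics; cat > h.py <<'E'
import numpy as np, cv2
from bench import ctrl, vision, workorder
def ray(c,u,v):
    M=np.array(c["camera_from_world"]);f=240/np.tan(np.radians(c["vfov"])/2)
    d=np.array([(u-c["cx"])/f,-(v-c["cy"])/f,-1.0]);R=M[:3,:3];o=-R.T@M[:3,3]
    return o,R.T@d
def onplane(c,u,v,z):
    o,d=ray(c,u,v);return o+d*(z-o[2])/d[2]
def proj(c,p):
    M=np.array(c["camera_from_world"]);f=240/np.tan(np.radians(c["vfov"])/2)
    q=M[:3,:3]@np.array(p)+M[:3,3];return c["cx"]+f*q[0]/-q[2],c["cy"]-f*q[1]/-q[2]
def tri(c1,a,c2,b):
    o,d=ray(c1,*a);p,e=ray(c2,*b)
    s=np.linalg.lstsq(np.c_[d,-e],p-o,rcond=None)[0];x=o+d*s[0];y=p+e*s[1]
    return (x+y)/2,np.linalg.norm(x-y)
def snap(n,fn):
    c=vision.camera(n);cv2.imwrite(f"pics/{fn}.png",c["frame"][:,:,::-1]);np.save(f"pics/{fn}.npy",c,allow_pickle=True);return c
def load(fn): return np.load(f"pics/{fn}.npy",allow_pickle=True).item()
E
python3 - <<'E'
from h import *
for n in("top","scene"):
    c=snap(n,n+"0");print(n,c["vfov"],c["cx"],c["cy"],{k:v for k,v in c.items() if k not in("frame",)}.keys());print(np.round(np.array(c["camera_from_world"]),3))
print(ctrl.get_obs())
E
```

```text
top 43.27527747386293 326.1796972168182 244.03622954567376 dict_keys(['vfov', 'cx', 'cy', 'camera_from_world'])
[[-0.154 -0.988 -0.005  0.073]
 [ 0.963 -0.151  0.223 -0.52 ]
 [-0.221  0.03   0.975 -1.263]
 [ 0.     0.     0.     1.   ]]
scene 51.8928696624493 326.11829339187364 240.28108997959396 dict_keys(['vfov', 'cx', 'cy', 'camera_from_world'])
[[ 0.527  0.85  -0.008 -0.261]
 [-0.689  0.433  0.581  0.298]
 [ 0.497 -0.301  0.814 -1.463]
 [ 0.     0.     0.     1.   ]]
{'time_s': 0.1, 'q': array([ 1.08871473e+00,  1.81470156e-01,  1.60788481e+00,  1.10031516e-05,
        1.35375957e+00, -2.06331484e-01]), 'dq': array([ 0.00097423, -0.00146117, -0.00346227,  0.00131404,  0.00057147,
        0.00017507]), 'joint_efforts': array([-1.63137361e-04, -4.45879018e+01, -3.52232194e+01, -2.50359481e-04,
        4.24288010e-03,  1.42163009e-05]), 'eef_pos': array([0.15632841, 0.55285115, 0.23048352]), 'eef_rot': array([-2.61836903e-04,  1.37439788e-01,  9.90509831e-01, -7.14496836e-04]), 'wrist_force': array([ 0.02767669, -0.61933749,  0.10707807]), 'torque': array([ 0.02615185, -0.00149093, -0.01032967]), 'grasp_force': 0.0, 'opening': 1.0025981818965153}
```

View pics/top0.png

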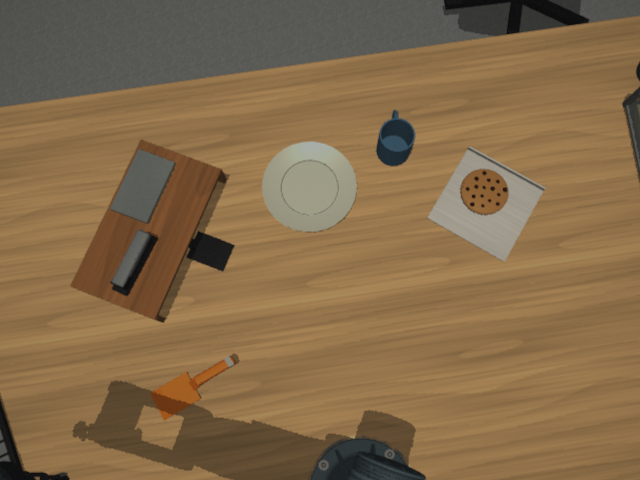

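View pics/scene0.png

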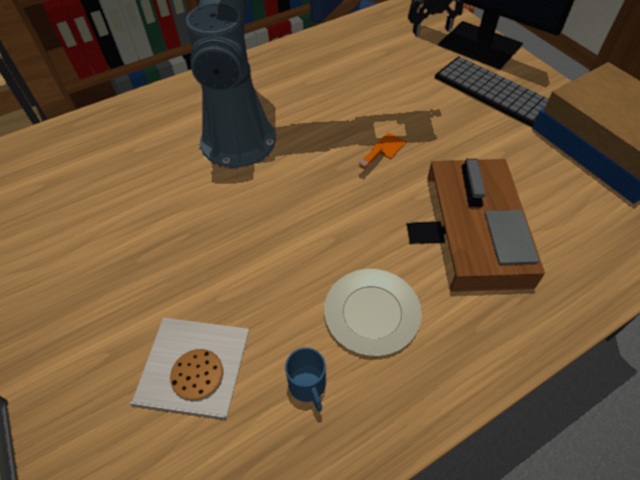

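The top view shows the blade at about (212,252), riser (150,230), plate (310,187), mug (396,140), sheet (487,203) and cookie (485,192). The scene view shows the same things: blade (427,232), plate (373,312), cookie (197,374). The orange decoy lies at (195,385) in the top view.

```bash
python3 - <<'E'
from h import *
T,S=load("top0"),load("scene0")
def blob(c,lo,hi,box):
    hsv=cv2.cvtColor(c["frame"],cv2.COLOR_RGB2HSV);m=cv2.inRange(hsv,lo,hi);k=np.zeros_like(m);x0,y0,x1,y1=box;k[y0:y1,x0:x1]=m[y0:y1,x0:x1]
    k=cv2.morphologyEx(k,cv2.MORPH_CLOSE,np.ones((5,5)))
    cs=cv2.findContours(k,cv2.RETR_EXTERNAL,cv2.CHAIN_APPROX_NONE)[0];return max(cs,key=cv2.contourArea)
def gp(c,ct,z): return np.array([onplane(c,u,v,z)[:2] for u,v in ct.reshape(-1,2)],np.float32)
for nm,c,boxes in(("top",T,dict(blade=(186,225,245,280),cookie=(450,160,520,225),plate=(255,135,365,238),sheet=(420,140,550,265),riser=(60,130,232,325))),
              ("scene",S,dict(blade=(400,215,444,250),cookie=(165,340,230,405),plate=(318,262,426,360),sheet=(125,310,255,420)))):
    print(nm)
    b=blob(c,(0,0,0),(180,255,40),boxes["blade"]);w=gp(c,b,0.006);r=cv2.minAreaRect(w*1000);print(" blade",cv2.minAreaRect(b),r,np.round(cv2.boxPoints(r)))
    b=blob(c,(5,90,70),(20,255,255),boxes["cookie"]);e=cv2.fitEllipse(b)
    for z in(0.018,0.01): 
        w=gp(c,b,z)*1000;print(" cookie",e,z,np.round(cv2.fitEllipse(w),1).tolist() if 0 else cv2.fitEllipse(w))
    b=blob(c,(0,0,120),(180,60,255),boxes["plate"]);w=gp(c,b,0.018)*1000;print(" plate",cv2.fitEllipse(w))
    b=blob(c,(0,0,120),(180,60,255),boxes["sheet"]);w=gp(c,b,0.003)*1000;r=cv2.minAreaRect(w);print(" sheet",r,np.round(cv2.boxPoints(r)))
for n,p in dict(rFL=(228,177),rFR=(163,319),rBL=(142,141),rBR=(72,285)).items(): print(n,np.round(onplane(T,*p,0.07)*1000))
for n,p in dict(a=(430,163),b=(455,278),c=(541,268),d=(507,160)).items(): print(n,np.round(onplane(S,*p,0.07)*1000))
for n,p in dict(mtop=(396,130),mbot=(396,155)).items(): print(n,np.round(onplane(T,*p,0.095 if n=="mtop" else 0)*1000))
print("stapler",np.round(onplane(T,134,262,.1)*1000))
for c,nm,x0,y0 in((T,"t",175,215),(S,"s",395,205)):
    cv2.imwrite(f"pics/b{nm}.png",cv2.resize(c["frame"][y0:y0+70,x0:x0+75,::-1],None,fx=5,fy=5,interpolation=cv2.INTER_CUBIC))
a,b=cv2.imread("pics/bt.png"),cv2.imread("pics/bs.png");cv2.imwrite("pics/bb.png",np.hstack([a,b]))
E
```

```text
top
 blade ((208.57424926757812, 250.24258422851562), (41.47345733642578, 27.7231388092041), 20.854455947875977) ((564.7642822265625, 256.9228515625), (94.8772201538086, 63.307456970214844), 60.251365661621094) [[514. 231.]
 [569. 200.]
 [616. 282.]
 [561. 314.]]
 cookie ((483.9009704589844, 191.35269165039062), (43.99666213989258, 46.98651885986328), 112.23614501953125) 0.018 ((601.7241821289062, -386.4767150878906), (106.28838348388672, 107.42342376708984), 39.22114181518555)
 cookie ((483.9009704589844, 191.35269165039062), (43.99666213989258, 46.98651885986328), 112.23614501953125) 0.01 ((603.9448852539062, -388.9907531738281), (106.92769622802734, 108.0695571899414), 39.221431732177734)
 plate ((677.8383178710938, 8.405617713928223), (214.3490753173828, 216.22109985351562), 94.53080749511719)
 sheet ((578.5703125, -391.2018737792969), (200.9202880859375, 206.17823791503906), 50.008514404296875) [[ 435. -402.]
 [ 593. -534.]
 [ 722. -380.]
 [ 564. -248.]]
scene
 blade ((425.0, 232.0), (20.0, 36.0), 90.0) ((566.3716430664062, 254.60385131835938), (91.81047821044922, 63.16683578491
[... 327 characters left out ...]
74.1949157714844), (47.006019592285156, 54.367671966552734), 50.757320404052734) 0.01 ((603.3704223632812, -388.44293212890625), (107.13927459716797, 108.91580200195312), 87.7947998046875)
 plate ((679.4555053710938, 8.372459411621094), (214.7227020263672, 216.0545654296875), 52.56961441040039)
 sheet ((576.1002197265625, -388.564208984375), (202.93377685546875, 196.59251403808594), 49.85631561279297) [[ 436. -403.]
 [ 586. -530.]
 [ 717. -374.]
 [ 566. -248.]]
rFL [708. 185.  70.]
rFR [416. 358.  70.]
rBL [823. 367.  70.]
rBR [518. 543.  70.]
a [426. 368.  70.]
b [733. 191.  70.]
c [816. 372.  70.]
d [526. 547.  70.]
mtop [ 750. -200.   95.]
mbot [ 727. -206.    0.]
stapler [540. 399. 100.]
```

View pics/bb.png

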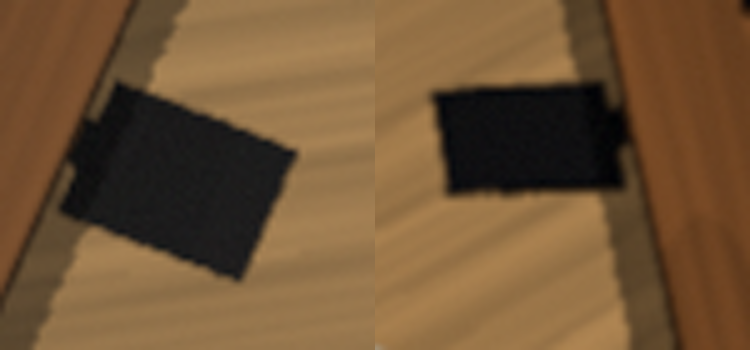

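The crop shows the blade and neck in both views: yaw about -120°, blade centre about (0.565, 0.255). The cookie is at (0.603,-0.388), the plate at (0.679,0.008), and the sheet's yaw is -40°. I'm moving above the blade, tilted away from the riser.

Emit:
servo_tool(steps=[{"dx": 0.25, "dy": -0.19, "wz": -0.0386}, {"dx": 0.5, "dy": -0.38, "wz": -0.0772}, {"dx": 0.75, "dy": -0.57, "wz": -0.1158}, {"dx": 1, "dy": -0.77, "wz": -0.1544}, {"dx": 1, "dy": -0.77, "wz": -0.193}], jaw=1)

```text
$.steps[0]: bad value
```

Emit:
servo_tool(steps=[{"dx": 0.25, "dy": -0.19, "wz": -0.0386}, {"dx": 0.5, "dy": -0.38, "wz": -0.0772}, {"dx": 0.75, "dy": -0.57, "wz": -0.1158}, {"dx": 1, "dy": -0.77, "wz": -0.1544}, {"dx": 1, "dy": -0.77, "wz": -0.193}])

```text
$.steps[0]: bad value
```

Emit:
servo_tool(steps=[{"dx": 0.25, "dy": -0.19, "wz": -0.0386}, {"dx": 0.5, "dy": -0.38, "wz": -0.0772}, {"dx": 0.75, "dy": -0.57, "wz": -0.1158}, {"dx": 1, "dy": -0.77, "wz": -0.1544}, {"dx": 1, "dy": -0.77, "wz": -0.193}])

```text
$.steps[0]: bad value
```

Emit:
servo_tool(steps=[{"dx": 0.25, "dy": -0.19, "dz": -0.2, "wx": 0.018, "wy": -0.01}, {"dx": 0.5, "dy": -0.38, "dz": -0.4, "wx": 0.036, "wy": -0.021}, {"dx": 0.75, "dy": -0.57, "dz": -0.6, "wx": 0.072, "wy": -0.042}, {"dx": 1.0, "dy": -0.77, "dz": -0.8, "wx": 0.072, "wy": -0.042}, {"dx": 1.0, "dy": -0.77, "dz": -1, "wx": 0.072, "wy": -0.042}])

```text
$.steps[0]: bad value
```

Emit:
servo_tool(steps=[{"dx": 0.02, "dz": -0.2}, {"dx": 0.02, "dz": -0.4}, {"dx": 0.02, "dz": -0.6}, {"dx": 0.02, "dz": -0.7}, {"dx": 0.02, "dz": -0.7}])

```text
$.steps[0]: bad value
```

```bash
python3 - <<'E'
from h import *
c=snap("wrist","w1");o=ctrl.get_obs();print(np.round(o["eef_pos"],4),o["eef_rot"],o["q"],o["time_s"])
from scipy.spatial.transform import Rotation as R
print(R.from_quat(np.roll(o["eef_rot"],-1)).as_matrix().round(3))
s=load("scene0")
E
```

```text
[0.1564 0.5529 0.2306] [-2.28273405e-04  1.37441250e-01  9.90509686e-01 -6.42229517e-04] [ 1.08870749e+00  1.81366083e-01  1.60776429e+00 -3.76773477e-06
  1.35382546e+00 -2.06332590e-01] 0.15
[[-0.962  0.272 -0.001]
 [ 0.272  0.962 -0.001]
 [ 0.    -0.001 -1.   ]]
```

View pics/w1.png

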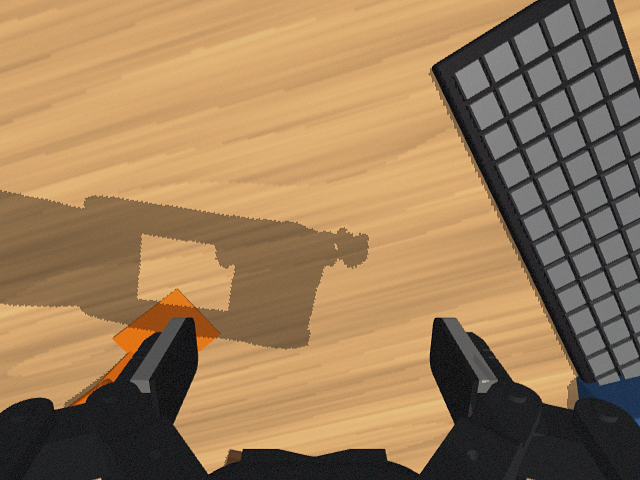

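The wrist view shows the fingers still at the start pose, with the orange decoy at (165,330), because the moves were refused. I'll give all six keys in each row.

Emit:
servo_tool(steps=[{"dx": 0.25, "dy": -0.19, "dz": 0, "wx": 0, "wy": 0, "wz": -0.04}, {"dx": 0.5, "dy": -0.38, "dz": 0, "wx": 0, "wy": 0, "wz": -0.08}, {"dx": 0.75, "dy": -0.57, "dz": 0, "wx": 0, "wy": 0, "wz": -0.12}, {"dx": 1, "dy": -0.77, "dz": 0, "wx": 0, "wy": 0, "wz": -0.16}, {"dx": 1, "dy": -0.77, "dz": 0, "wx": 0, "wy": 0, "wz": -0.193}], jaw=1)

```text
time_s: 0.57
eef_pos: [0.2602, 0.4734, 0.2309]
eef_rot: [0.001, 0.431, 0.902, -0.001]
wrist_force: [0.1, 0.0, -0.3]
opening: 1.001
grasp_force: 0.0
```

Emit:
servo_tool(steps=[{"dx": 0.25, "dy": -0.19, "dz": 0, "wx": 0, "wy": 0, "wz": -0.04}, {"dx": 0.5, "dy": -0.38, "dz": 0, "wx": 0, "wy": 0, "wz": -0.08}, {"dx": 0.75, "dy": -0.57, "dz": 0, "wx": 0, "wy": 0, "wz": -0.12}, {"dx": 1, "dy": -0.77, "dz": 0, "wx": 0, "wy": 0, "wz": -0.16}, {"dx": 1, "dy": -0.77, "dz": 0, "wx": 0, "wy": 0, "wz": -0.193}])

```text
time_s: 0.98
eef_pos: [0.3604, 0.3962, 0.2311]
eef_rot: [0.001, 0.681, 0.732, -0.0]
wrist_force: [0.2, 0.6, -0.5]
opening: 1.001
grasp_force: 0.0
```

Emit:
servo_tool(steps=[{"dx": 0.25, "dy": -0.19, "dz": 0, "wx": 0, "wy": 0, "wz": -0.04}, {"dx": 0.5, "dy": -0.38, "dz": 0, "wx": 0, "wy": 0, "wz": -0.08}, {"dx": 0.75, "dy": -0.57, "dz": 0, "wx": 0, "wy": 0, "wz": -0.12}, {"dx": 1, "dy": -0.77, "dz": 0, "wx": 0, "wy": 0, "wz": -0.16}, {"dx": 1, "dy": -0.77, "dz": 0, "wx": 0, "wy": 0, "wz": -0.193}])

```text
time_s: 1.4
eef_pos: [0.4605, 0.3188, 0.231]
eef_rot: [0.001, 0.869, 0.495, 0.0]
wrist_force: [0.2, -0.4, 0.0]
opening: 1.002
grasp_force: 0.0
```

Emit:
servo_tool(steps=[{"dx": 0.25, "dy": -0.19, "dz": -0.2, "wx": 0.018, "wy": -0.01, "wz": 0}, {"dx": 0.5, "dy": -0.38, "dz": -0.4, "wx": 0.036, "wy": -0.021, "wz": 0}, {"dx": 0.75, "dy": -0.57, "dz": -0.6, "wx": 0.072, "wy": -0.042, "wz": 0}, {"dx": 1.0, "dy": -0.77, "dz": -0.8, "wx": 0.072, "wy": -0.042, "wz": 0}, {"dx": 1.0, "dy": -0.77, "dz": -1, "wx": 0.072, "wy": -0.042, "wz": 0}])

```text
time_s: 1.82
eef_pos: [0.5596, 0.2404, 0.1301]
eef_rot: [-0.064, 0.86, 0.493, 0.114]
wrist_force: [0.6, -0.7, 0.2]
opening: 0.998
grasp_force: 0.0
```

Emit:
servo_tool(steps=[{"dx": 0.02, "dy": 0, "dz": -0.2, "wx": 0, "wy": 0, "wz": 0}, {"dx": 0.02, "dy": 0, "dz": -0.4, "wx": 0, "wy": 0, "wz": 0}, {"dx": 0.02, "dy": 0, "dz": -0.6, "wx": 0, "wy": 0, "wz": 0}, {"dx": 0.02, "dy": 0, "dz": -0.7, "wx": 0, "wy": 0, "wz": 0}, {"dx": 0.02, "dy": 0, "dz": -0.7, "wx": 0, "wy": 0, "wz": 0}])

```text
time_s: 2.23
eef_pos: [0.5563, 0.2449, 0.0583]
eef_rot: [-0.066, 0.859, 0.495, 0.111]
wrist_force: [-0.4, -0.1, 0.3]
opening: 0.999
grasp_force: 0.0
```

```bash
python3 - <<'E'
from h import *
c=snap("wrist","w2");o=ctrl.get_obs();print(np.round(o["eef_pos"],4),o["q"].round(3),o["time_s"])
from scipy.spatial.transform import Rotation as R
print(R.from_quat(np.roll(o["eef_rot"],-1)).as_matrix().round(3))
for p in((.541,.215,0),(.565,.255,.006),(.515,.233,0),(.569,.199,0)): print(proj(c,p))
E
```

```text
[0.5575 0.2452 0.0601] [0.107 0.353 1.805 0.282 0.849 0.459] 2.2833
[[ 0.484  0.866  0.128]
 [ 0.837 -0.5    0.223]
 [ 0.257 -0.001 -0.966]]
(np.float64(316.85076722208265), np.float64(355.6344160710453))
(np.float64(318.3055666574243), np.float64(271.5927658936361))
(np.float64(258.5863256312011), np.float64(350.95803272347973))
(np.float64(376.49314260755807), np.float64(355.35982181140406))
```

View pics/w2.png

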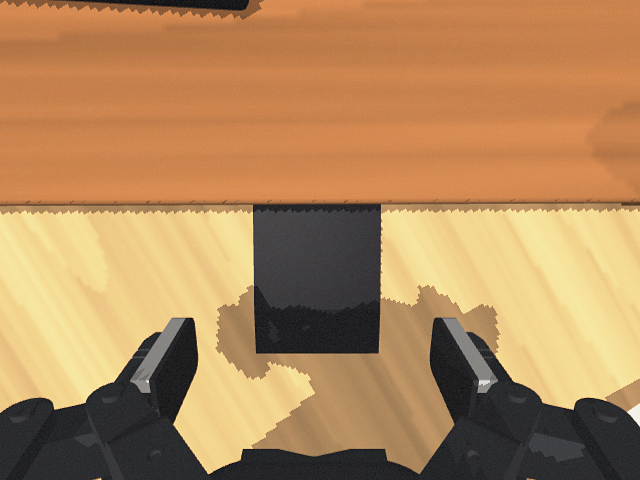

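The blade is centred between the fingers, with its nose at about (317,353) against a predicted (317,356). Descending.

Emit:
servo_tool(steps=[{"dx": 0, "dy": 0, "dz": -0.2, "wx": 0, "wy": 0, "wz": 0}, {"dx": 0, "dy": 0, "dz": -0.4, "wx": 0, "wy": 0, "wz": 0}, {"dx": 0, "dy": 0, "dz": -0.5, "wx": 0, "wy": 0, "wz": 0}, {"dx": 0, "dy": 0, "dz": -0.56, "wx": 0, "wy": 0, "wz": 0}, {"dx": 0, "dy": 0, "dz": -0.6, "wx": 0, "wy": 0, "wz": 0}])

```text
time_s: 2.7
eef_pos: [0.5589, 0.2455, 0.0015]
eef_rot: [-0.065, 0.859, 0.496, 0.114]
wrist_force: [-0.1, -1.1, 0.7]
opening: 1.002
grasp_force: 0.0
```

Emit:
servo_tool(steps=[{"dx": 0, "dy": 0, "dz": -0.01, "wx": 0, "wy": 0, "wz": 0}, {"dx": 0, "dy": 0, "dz": -0.02, "wx": 0, "wy": 0, "wz": 0}, {"dx": 0, "dy": 0, "dz": -0.03, "wx": 0, "wy": 0, "wz": 0}, {"dx": 0, "dy": 0, "dz": -0.04, "wx": 0, "wy": 0, "wz": 0}, {"dx": 0, "dy": 0, "dz": -0.05, "wx": 0, "wy": 0, "wz": 0}])

```text
time_s: 3.12
eef_pos: [0.559, 0.2454, -0.0032]
eef_rot: [-0.065, 0.859, 0.496, 0.114]
wrist_force: [0.4, -0.3, 0.1]
opening: 1.005
grasp_force: 0.0
```

Emit:
servo_tool(steps=[{"dx": 0, "dy": 0, "dz": 0, "wx": 0, "wy": 0, "wz": 0}, {"dx": 0, "dy": 0, "dz": 0, "wx": 0, "wy": 0, "wz": 0}, {"dx": 0, "dy": 0, "dz": 0, "wx": 0, "wy": 0, "wz": 0}, {"dx": 0, "dy": 0, "dz": 0, "wx": 0, "wy": 0, "wz": 0}, {"dx": 0, "dy": 0, "dz": 0, "wx": 0, "wy": 0, "wz": 0}], jaw=0.7)

```text
time_s: 3.53
eef_pos: [0.5589, 0.2453, -0.0028]
eef_rot: [-0.065, 0.859, 0.496, 0.114]
wrist_force: [-2.2, -0.9, 6.8]
opening: 0.739
grasp_force: 63.3
```

Emit:
servo_tool(steps=[{"dx": -0.05, "dy": -0.09, "dz": 0.02, "wx": 0, "wy": 0, "wz": 0}, {"dx": -0.15, "dy": -0.26, "dz": 0.02, "wx": 0, "wy": 0, "wz": 0}, {"dx": -0.25, "dy": -0.43, "dz": 0.02, "wx": 0, "wy": 0, "wz": 0}, {"dx": -0.35, "dy": -0.61, "dz": 0.02, "wx": 0, "wy": 0, "wz": 0}, {"dx": -0.45, "dy": -0.78, "dz": 0.02, "wx": 0, "wy": 0, "wz": 0}])

```text
time_s: 3.95
eef_pos: [0.5125, 0.1663, -0.0019]
eef_rot: [-0.065, 0.859, 0.496, 0.113]
wrist_force: [0.6, -0.5, -0.5]
opening: 0.739
grasp_force: 66.1
```

Emit:
servo_tool(steps=[{"dx": -0.1, "dy": -0.17, "dz": 0, "wx": 0, "wy": 0, "wz": 0}, {"dx": -0.2, "dy": -0.35, "dz": 0, "wx": 0, "wy": 0, "wz": 0}, {"dx": -0.3, "dy": -0.52, "dz": 0, "wx": 0, "wy": 0, "wz": 0}, {"dx": -0.4, "dy": -0.69, "dz": 0, "wx": 0, "wy": 0, "wz": 0}, {"dx": -0.45, "dy": -0.78, "dz": 0, "wx": 0, "wy": 0, "wz": 0}])

```text
time_s: 4.37
eef_pos: [0.467, 0.0879, -0.002]
eef_rot: [-0.065, 0.859, 0.495, 0.113]
wrist_force: [0.4, 0.7, -0.8]
opening: 0.736
grasp_force: 66.2
```

```bash
python3 - <<'E'
from h import *
a=snap("top","top1");b=snap("scene","scene1");print(ctrl.get_obs()["eef_pos"])
cv2.imwrite("pics/v1.png",np.hstack([cv2.resize(a["frame"][100:340,150:400,::-1],None,fx=1.6,fy=1.6),cv2.resize(b["frame"][120:360,300:550,::-1],None,fx=1.6,fy=1.6)]))
E
```

```text
[ 0.46753684  0.08798758 -0.0018631 ]
```

View pics/v1.png

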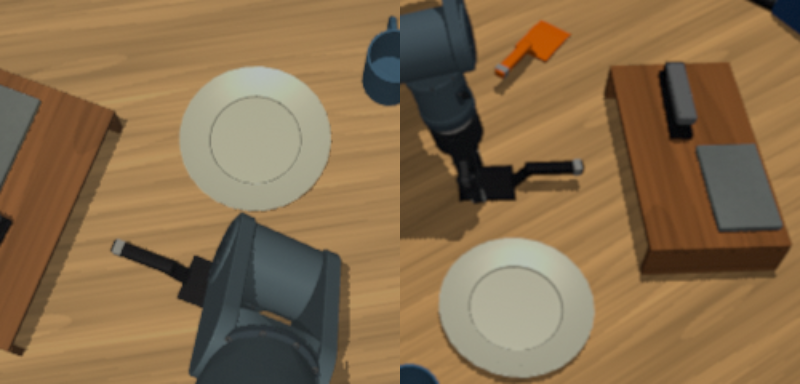

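The top and scene crops show the lifter fully out in front of the riser, held and flat. The handle tip is at (118,246) in the left half. Lowering 1 mm and releasing, then rising.

Emit:
servo_tool(steps=[{"dx": 0, "dy": 0, "dz": -0.01, "wx": 0, "wy": 0, "wz": 0}, {"dx": 0, "dy": 0, "dz": -0.01, "wx": 0, "wy": 0, "wz": 0}, {"dx": 0, "dy": 0, "dz": -0.01, "wx": 0, "wy": 0, "wz": 0}, {"dx": 0, "dy": 0, "dz": -0.01, "wx": 0, "wy": 0, "wz": 0}, {"dx": 0, "dy": 0, "dz": -0.01, "wx": 0, "wy": 0, "wz": 0}], jaw=1)

```text
time_s: 4.88
eef_pos: [0.4687, 0.0898, -0.0027]
eef_rot: [-0.065, 0.858, 0.496, 0.113]
wrist_force: [-0.3, -0.5, -0.4]
opening: 1.003
grasp_force: 0.0
```

Emit:
servo_tool(steps=[{"dx": 0, "dy": 0, "dz": 0.1, "wx": 0, "wy": 0, "wz": 0}, {"dx": 0, "dy": 0, "dz": 0.3, "wx": 0, "wy": 0, "wz": 0}, {"dx": 0, "dy": 0, "dz": 0.6, "wx": 0, "wy": 0, "wz": 0}, {"dx": 0, "dy": 0, "dz": 0.9, "wx": -0.03, "wy": 0.02, "wz": 0}, {"dx": 0, "dy": 0, "dz": 1, "wx": -0.06, "wy": 0.04, "wz": 0}])

```text
time_s: 5.3
eef_pos: [0.4703, 0.0872, 0.1019]
eef_rot: [-0.011, 0.868, 0.497, 0.012]
wrist_force: [1.7, 0.2, 0.3]
opening: 1.001
grasp_force: 0.0
```

Emit:
servo_tool(steps=[{"dx": 0.15, "dy": 0.25, "dz": 0.2, "wx": -0.012, "wy": 0.002, "wz": 0}, {"dx": 0.3, "dy": 0.5, "dz": 0.3, "wx": -0.012, "wy": 0.002, "wz": 0}, {"dx": 0.45, "dy": 0.75, "dz": 0.4, "wx": -0.012, "wy": 0.002, "wz": 0}, {"dx": 0.57, "dy": 0.96, "dz": 0.4, "wx": -0.012, "wy": 0.002, "wz": 0}, {"dx": 0.57, "dy": 0.96, "dz": 0.4, "wx": -0.012, "wy": 0.002, "wz": 0}])

```text
time_s: 5.72
eef_pos: [0.528, 0.1889, 0.1396]
eef_rot: [0.001, 0.866, 0.5, 0.002]
wrist_force: [-0.1, -0.6, -0.0]
opening: 1.001
grasp_force: 0.0
```

```bash
python3 - <<'E'
from h import *
c=snap("wrist","w3");o=ctrl.get_obs();print(np.round(o["eef_pos"],4),o["q"].round(3),o["time_s"])
from scipy.spatial.transform import Rotation as R
print(R.from_quat(np.roll(o["eef_rot"],-1)).as_matrix().round(3))
b=snap("scene","scene2");a=snap("top","top2")
cv2.imwrite("pics/v2.png",np.hstack([cv2.resize(c["frame"][:,:,::-1],(480,360)),cv2.resize(b["frame"][180:300,370:470,::-1],(300,360))]))
E
```

```text
[0.5264 0.1872 0.1385] [ 0.129  0.245  1.731 -0.     1.164  0.653] 5.7667
[[ 0.5    0.866  0.002]
 [ 0.866 -0.5    0.   ]
 [ 0.001  0.002 -1.   ]]
```

View pics/v2.png

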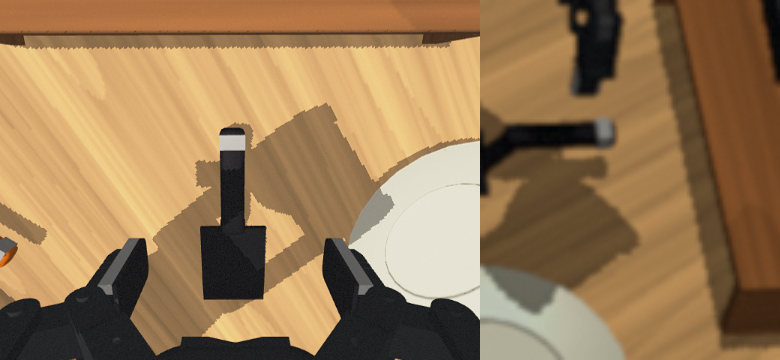

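The wrist view shows the lifter with its handle going up the picture: pale band at (231,143), blade below it, nose at (233,298). The scene crop shows the band at (604,132). Triangulating.

```bash
python3 - <<'E'
from h import *
W,S=load("w3"),load("scene2")
def cen(c,lo,hi,box):
    hsv=cv2.cvtColor(c["frame"],cv2.COLOR_RGB2HSV);m=cv2.inRange(hsv,lo,hi);x0,y0,x1,y1=box
    n,l,s,ce=cv2.connectedComponentsWithStats(m[y0:y1,x0:x1]);i=1+np.argmax(s[1:,4]);return ce[i]+[x0,y0],s[i]
a,sa=cen(W,(0,0,120),(180,60,255),(285,165,335,215));b,sb=cen(S,(0,0,110),(180,60,255),(400,210,420,235));print(a,sa,b,sb)
print("band",tri(W,a,S,b),onplane(W,*a,.046),onplane(W,308,171,.046))
k=4/3
for p in((204,299),(263,297),(201.5,227),(266,227)): print(np.round(onplane(W,p[0]*k,p[1]*k,.002 if p[1]>250 else .006),4))
# handle axis along handle: edges of dark columns at rows 210..270
h=cv2.cvtColor(W["frame"],cv2.COLOR_RGB2GRAY)
for r in(205,285):
    cols=np.where(h[r,270:345]<60)[0]+270;print(r,cols.min(),cols.max(),np.round(onplane(W,(cols.min()+cols.max())/2,r,.046),4))
E
```

```text
[309.         189.97142857] [  7  14  35  22 735] [411.0952381  222.33333333] [ 9 10  5  6 21]
band (array([0.54298507, 0.21946537, 0.04403821]), np.float64(0.0004896278461778021)) [0.54340841 0.21992464 0.046     ] [0.5484891  0.22978738 0.046     ]
[0.4241 0.0767 0.002 ]
[0.4817 0.0463 0.002 ]
[0.4699 0.1544 0.006 ]
[0.5257 0.1221 0.006 ]
205 293 325 [0.5389 0.2121 0.046 ]
285 295 325 [0.5133 0.1671 0.046 ]
```

Emit:
servo_tool(steps=[{"dx": -0.02, "dy": 0, "dz": -0.2, "wx": 0, "wy": 0, "wz": 0.002}, {"dx": -0.02, "dy": 0, "dz": -0.4, "wx": 0, "wy": 0, "wz": 0.002}, {"dx": -0.02, "dy": 0, "dz": -0.6, "wx": 0, "wy": 0, "wz": 0.002}, {"dx": -0.02, "dy": 0, "dz": -0.8, "wx": 0, "wy": 0, "wz": 0.002}, {"dx": -0.02, "dy": 0, "dz": -0.9, "wx": 0, "wy": 0, "wz": 0.002}])

```text
time_s: 6.28
eef_pos: [0.5212, 0.1839, 0.0448]
eef_rot: [-0.001, 0.865, 0.501, -0.002]
wrist_force: [0.1, -0.2, -0.9]
opening: 1.002
grasp_force: 0.0
```

Emit:
servo_tool(steps=[{"dx": 0, "dy": 0, "dz": -0.1, "wx": 0, "wy": 0, "wz": 0}, {"dx": 0, "dy": 0, "dz": -0.2, "wx": 0, "wy": 0, "wz": 0}, {"dx": 0, "dy": 0, "dz": -0.28, "wx": 0, "wy": 0, "wz": 0}, {"dx": 0, "dy": 0, "dz": -0.28, "wx": 0, "wy": 0, "wz": 0}, {"dx": 0, "dy": 0, "dz": -0.28, "wx": 0, "wy": 0, "wz": 0}])

```text
time_s: 6.7
eef_pos: [0.5236, 0.1852, 0.0193]
eef_rot: [0.0, 0.865, 0.502, -0.0]
wrist_force: [0.3, 0.9, 0.7]
opening: 1.003
grasp_force: 0.0
```

Emit:
servo_tool(steps=[{"dx": 0, "dy": 0, "dz": 0, "wx": 0, "wy": 0, "wz": 0}, {"dx": 0, "dy": 0, "dz": 0, "wx": 0, "wy": 0, "wz": 0}, {"dx": 0, "dy": 0, "dz": 0, "wx": 0, "wy": 0, "wz": 0}, {"dx": 0, "dy": 0, "dz": 0, "wx": 0, "wy": 0, "wz": 0}, {"dx": 0, "dy": 0, "dz": 0, "wx": 0, "wy": 0, "wz": 0}], jaw=0)

```text
time_s: 7.12
eef_pos: [0.5238, 0.1854, 0.0196]
eef_rot: [0.0, 0.865, 0.502, 0.0]
wrist_force: [-0.1, -0.3, 0.4]
opening: 0.299
grasp_force: 0.0
```

Emit:
servo_tool(steps=[{"dx": 0, "dy": 0, "dz": 0, "wx": 0, "wy": 0, "wz": 0}, {"dx": 0, "dy": 0, "dz": 0, "wx": 0, "wy": 0, "wz": 0}, {"dx": 0, "dy": 0, "dz": 0, "wx": 0, "wy": 0, "wz": 0}, {"dx": 0, "dy": 0, "dz": 0, "wx": 0, "wy": 0, "wz": 0}, {"dx": 0, "dy": 0, "dz": 0, "wx": 0, "wy": 0, "wz": 0}])

```text
time_s: 7.53
eef_pos: [0.5238, 0.1854, 0.0195]
eef_rot: [0.0, 0.865, 0.502, 0.0]
wrist_force: [1.4, 0.6, 2.7]
opening: 0.225
grasp_force: 60.2
```

Gripped. Lifting and swinging to the front of the sheet.

Emit:
servo_tool(steps=[{"dx": 0, "dy": 0, "dz": 0.05, "wx": 0, "wy": 0, "wz": 0}, {"dx": 0, "dy": 0, "dz": 0.2, "wx": 0, "wy": 0, "wz": 0}, {"dx": 0, "dy": 0, "dz": 0.4, "wx": 0, "wy": 0, "wz": 0}, {"dx": 0, "dy": 0, "dz": 0.6, "wx": 0, "wy": 0, "wz": 0}, {"dx": 0, "dy": 0, "dz": 0.8, "wx": 0, "wy": 0, "wz": 0}])

```text
time_s: 7.95
eef_pos: [0.5229, 0.1851, 0.0997]
eef_rot: [-0.0, 0.865, 0.502, -0.001]
wrist_force: [0.3, 0.2, -1.7]
opening: 0.223
grasp_force: 59.7
```

Emit:
servo_tool(steps=[{"dx": -0.02, "dy": -0.12, "dz": 0, "wx": 0, "wy": 0, "wz": 0.015}, {"dx": -0.06, "dy": -0.3, "dz": 0, "wx": 0, "wy": 0, "wz": 0.033}, {"dx": -0.1, "dy": -0.5, "dz": 0, "wx": 0, "wy": 0, "wz": 0.052}, {"dx": -0.14, "dy": -0.68, "dz": 0, "wx": 0, "wy": 0, "wz": 0.07}, {"dx": -0.175, "dy": -0.87, "dz": 0, "wx": 0, "wy": 0, "wz": 0.0885}])

```text
time_s: 8.37
eef_pos: [0.5052, 0.0976, 0.0991]
eef_rot: [-0.0, 0.786, 0.618, -0.0]
wrist_force: [0.7, 0.5, -0.8]
opening: 0.22
grasp_force: 59.7
```

Emit:
servo_tool(steps=[{"dx": -0.035, "dy": -0.174, "dz": 0, "wx": 0, "wy": 0, "wz": 0.0177}, {"dx": -0.07, "dy": -0.348, "dz": 0, "wx": 0, "wy": 0, "wz": 0.0354}, {"dx": -0.105, "dy": -0.522, "dz": 0, "wx": 0, "wy": 0, "wz": 0.0531}, {"dx": -0.14, "dy": -0.696, "dz": 0, "wx": 0, "wy": 0, "wz": 0.0708}, {"dx": -0.175, "dy": -0.87, "dz": 0, "wx": 0, "wy": 0, "wz": 0.0885}])

```text
time_s: 8.78
eef_pos: [0.4879, 0.0105, 0.0991]
eef_rot: [-0.0, 0.693, 0.721, -0.0]
wrist_force: [1.1, -1.1, -1.9]
opening: 0.218
grasp_force: 59.7
```

Emit:
servo_tool(steps=[{"dx": -0.035, "dy": -0.174, "dz": 0, "wx": 0, "wy": 0, "wz": 0.0177}, {"dx": -0.07, "dy": -0.348, "dz": 0, "wx": 0, "wy": 0, "wz": 0.0354}, {"dx": -0.105, "dy": -0.522, "dz": 0, "wx": 0, "wy": 0, "wz": 0.0531}, {"dx": -0.14, "dy": -0.696, "dz": 0, "wx": 0, "wy": 0, "wz": 0.0708}, {"dx": -0.175, "dy": -0.87, "dz": 0, "wx": 0, "wy": 0, "wz": 0.0885}])

```text
time_s: 9.2
eef_pos: [0.4703, -0.0764, 0.0991]
eef_rot: [-0.0, 0.587, 0.81, -0.0]
wrist_force: [0.2, -0.5, -1.5]
opening: 0.225
grasp_force: 59.7
```

Emit:
servo_tool(steps=[{"dx": -0.035, "dy": -0.174, "dz": 0, "wx": 0, "wy": 0, "wz": 0.0177}, {"dx": -0.07, "dy": -0.348, "dz": 0, "wx": 0, "wy": 0, "wz": 0.0354}, {"dx": -0.105, "dy": -0.522, "dz": 0, "wx": 0, "wy": 0, "wz": 0.0531}, {"dx": -0.14, "dy": -0.696, "dz": 0, "wx": 0, "wy": 0, "wz": 0.0708}, {"dx": -0.175, "dy": -0.87, "dz": 0, "wx": 0, "wy": 0, "wz": 0.0885}])

```text
time_s: 9.62
eef_pos: [0.4528, -0.1633, 0.0991]
eef_rot: [-0.0, 0.469, 0.883, 0.0]
wrist_force: [-0.2, 0.3, -2.0]
opening: 0.228
grasp_force: 59.7
```

Emit:
servo_tool(steps=[{"dx": -0.035, "dy": -0.174, "dz": 0, "wx": 0, "wy": 0, "wz": 0.0177}, {"dx": -0.07, "dy": -0.348, "dz": 0, "wx": 0, "wy": 0, "wz": 0.0354}, {"dx": -0.105, "dy": -0.522, "dz": 0, "wx": 0, "wy": 0, "wz": 0.0531}, {"dx": -0.14, "dy": -0.7, "dz": 0, "wx": 0, "wy": 0, "wz": 0.0708}, {"dx": -0.17, "dy": -0.86, "dz": 0, "wx": 0, "wy": 0, "wz": 0.0885}])

```text
time_s: 10.03
eef_pos: [0.4358, -0.2494, 0.0991]
eef_rot: [-0.0, 0.342, 0.94, 0.0]
wrist_force: [1.1, 0.3, -1.5]
opening: 0.222
grasp_force: 59.7
```

```bash
python3 - <<'E'
from h import *
a=snap("top","top3");b=snap("scene","scene3");c=snap("wrist","w4");o=ctrl.get_obs();print(np.round(o["eef_pos"],4),o["eef_rot"].round(4),o["q"].round(3),o["time_s"])
cv2.imwrite("pics/v3.png",np.hstack([cv2.resize(c["frame"][:,:,::-1],(480,360)),cv2.resize(b["frame"][280:420,120:245,::-1],(320,360))]))
E
```

```text
[ 0.436  -0.2493  0.0991] [-3.000e-04  3.443e-01  9.389e-01  2.000e-04] [-0.756  0.187  1.894  0.     1.061 -1.624] 10.1833
```

View pics/v3.png

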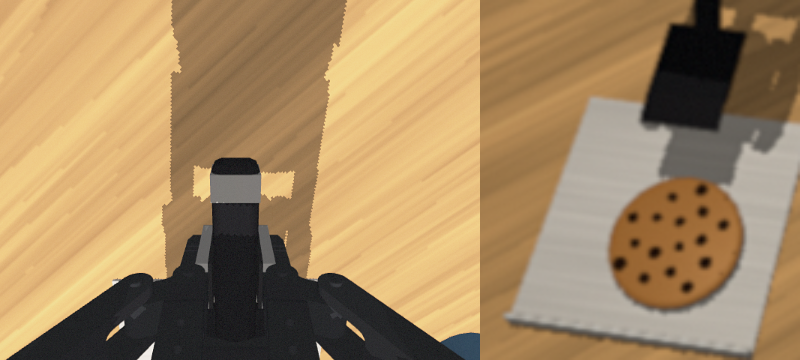

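The wrist view shows the handle gripped straight between the fingers. The scene crop shows the blade in front of the cookie, nose corners at about (642,123) and (719,130), cookie at (677,243). Checking the nose height and the cookie line.

```bash
python3 - <<'E'
from h import *
T,S=load("top3"),load("scene3")
s=np.array([.766,-.643,0]);n=np.array([.643,.766,0]);t=np.array([.436,-.2493,.0796])
for p in(0,-3,3):
    q=np.radians(p);N=t+s*(.098*1+.045)*np.cos(q)+np.array([0,0,.143*np.sin(q)])
    print(p,[np.round(proj(c,N+k*n*.033),1).tolist() for c in(T,S) for k in(1,-1)])
for nm,c,box in(("top",T,(440,150,560,270)),("scene",S,(165,270,235,345))):
    hsv=cv2.cvtColor(c["frame"],cv2.COLOR_RGB2HSV);x0,y0,x1,y1=box;m=np.zeros((480,640),np.uint8);m[y0:y1,x0:x1]=cv2.inRange(hsv,(0,0,0),(180,255,45))[y0:y1,x0:x1]
    m=cv2.morphologyEx(m,cv2.MORPH_OPEN,np.ones((7,7)))
    ct=max(cv2.findContours(m,0,2)[0],key=cv2.contourArea);print(nm,cv2.contourArea(ct),cv2.approxPolyDP(ct,3,True).reshape(-1,2).tolist())
cv2.imwrite("pics/v4.png",cv2.resize(T["frame"][130:330,400:600,::-1],None,fx=3,fy=3))
# lip top inner edge & cookie in scene
E
```

```text
0 [[462.6, 202.4], [489.5, 217.4], [214.3, 328.8], [183.5, 324.7]]
-3 [[461.9, 203.4], [488.6, 218.4], [215.0, 330.2], [184.4, 326.2]]
3 [[463.3, 201.4], [490.4, 216.6], [213.6, 327.1], [182.7, 323.0]]
top 36.0 [[492, 261], [492, 267], [498, 267], [498, 261]]
scene 1235.0 [[213, 270], [205, 271], [204, 289], [194, 291], [185, 326], [212, 329], [221, 292], [212, 290]]
```

View pics/v4.png

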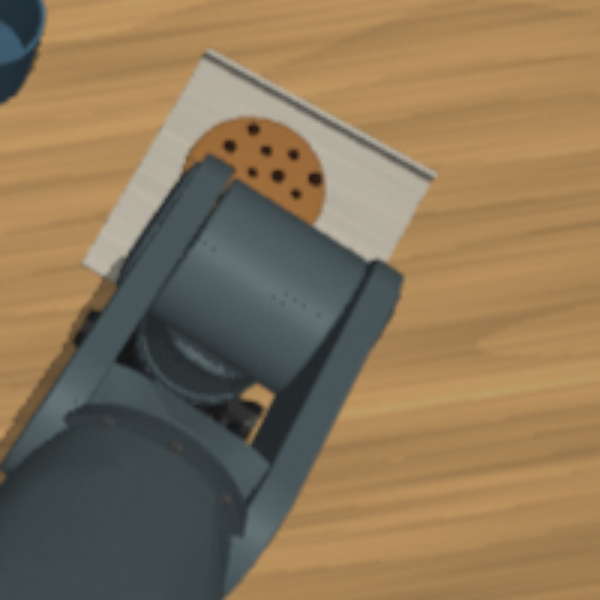

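Scene corners agree with the kinematic prediction, so the lifter is level to about 2°. The top crop shows the lip along the far edge, and the cookie is in line. Lowering with 2° nose-down.

Emit:
servo_tool(steps=[{"dx": 0, "dy": 0, "dz": -0.15, "wx": 0.003, "wy": 0.004, "wz": 0}, {"dx": 0, "dy": 0, "dz": -0.35, "wx": 0.007, "wy": 0.0085, "wz": 0}, {"dx": 0, "dy": 0, "dz": -0.5, "wx": 0.007, "wy": 0.0085, "wz": 0}, {"dx": 0, "dy": 0, "dz": -0.62, "wx": 0.007, "wy": 0.0085, "wz": 0}, {"dx": 0, "dy": 0, "dz": -0.67, "wx": 0.007, "wy": 0.0085, "wz": 0}])

```text
time_s: 10.6
eef_pos: [0.4355, -0.2469, 0.0303]
eef_rot: [-0.018, 0.343, 0.939, 0.007]
wrist_force: [-0.4, 1.1, -2.0]
opening: 0.222
grasp_force: 59.7
```

Emit:
servo_tool(steps=[{"dx": 0, "dy": 0, "dz": -0.01, "wx": 0, "wy": 0, "wz": 0}, {"dx": 0, "dy": 0, "dz": -0.02, "wx": 0, "wy": 0, "wz": 0}, {"dx": 0, "dy": 0, "dz": -0.03, "wx": 0, "wy": 0, "wz": 0}, {"dx": 0, "dy": 0, "dz": -0.03, "wx": 0, "wy": 0, "wz": 0}, {"dx": 0, "dy": 0, "dz": -0.03, "wx": 0, "wy": 0, "wz": 0}])

```text
time_s: 11.02
eef_pos: [0.437, -0.2491, 0.03]
eef_rot: [-0.016, 0.343, 0.939, 0.006]
wrist_force: [0.4, -0.5, -1.1]
opening: 0.222
grasp_force: 59.7
```

Emit:
servo_tool(steps=[{"dx": 0, "dy": 0, "dz": -0.01, "wx": 0, "wy": 0, "wz": 0}, {"dx": 0, "dy": 0, "dz": -0.02, "wx": 0, "wy": 0, "wz": 0}, {"dx": 0, "dy": 0, "dz": -0.03, "wx": 0, "wy": 0, "wz": 0}, {"dx": 0, "dy": 0, "dz": -0.03, "wx": 0, "wy": 0, "wz": 0}, {"dx": 0, "dy": 0, "dz": -0.03, "wx": 0, "wy": 0, "wz": 0}])

```text
time_s: 11.43
eef_pos: [0.4367, -0.2489, 0.0265]
eef_rot: [-0.016, 0.343, 0.939, 0.006]
wrist_force: [-0.5, 1.2, 0.8]
opening: 0.225
grasp_force: 60.0
```

Emit:
servo_tool(steps=[{"dx": 0.05, "dy": -0.04, "dz": -0.005, "wx": 0, "wy": 0, "wz": 0}, {"dx": 0.11, "dy": -0.092, "dz": -0.005, "wx": 0, "wy": 0, "wz": 0}, {"dx": 0.175, "dy": -0.147, "dz": -0.005, "wx": 0, "wy": 0, "wz": 0}, {"dx": 0.24, "dy": -0.2, "dz": -0.005, "wx": 0, "wy": 0, "wz": 0}, {"dx": 0.306, "dy": -0.257, "dz": -0.005, "wx": 0, "wy": 0, "wz": 0}])

```text
time_s: 11.85
eef_pos: [0.468, -0.2752, 0.0258]
eef_rot: [-0.016, 0.343, 0.939, 0.006]
wrist_force: [-2.1, 2.4, 2.3]
opening: 0.223
grasp_force: 60.3
```

Emit:
servo_tool(steps=[{"dx": 0.06, "dy": -0.05, "dz": 0, "wx": 0, "wy": 0, "wz": 0}, {"dx": 0.12, "dy": -0.1, "dz": 0, "wx": 0, "wy": 0, "wz": 0}, {"dx": 0.18, "dy": -0.15, "dz": 0, "wx": 0, "wy": 0, "wz": 0}, {"dx": 0.24, "dy": -0.2, "dz": 0, "wx": 0, "wy": 0, "wz": 0}, {"dx": 0.3, "dy": -0.252, "dz": 0, "wx": 0, "wy": 0, "wz": 0}])

```text
time_s: 12.27
eef_pos: [0.4978, -0.3, 0.0258]
eef_rot: [-0.016, 0.343, 0.939, 0.006]
wrist_force: [-1.5, 1.0, 3.2]
opening: 0.219
grasp_force: 60.3
```

```bash
cat >> h.py <<'E'
def cook(c,box,z):
    hsv=cv2.cvtColor(c["frame"],cv2.COLOR_RGB2HSV);x0,y0,x1,y1=box;m=np.zeros((480,640),np.uint8)
    m[y0:y1,x0:x1]=cv2.inRange(hsv,(5,90,70),(20,255,255))[y0:y1,x0:x1]
    m=cv2.morphologyEx(m,cv2.MORPH_CLOSE,np.ones((5,5)));ct=max(cv2.findContours(m,0,1)[0],key=cv2.contourArea)
    return np.array([onplane(c,u,v,z)[:2] for u,v in ct.reshape(-1,2)],np.float32)*1000
E
python3 - <<'E'
from h import *
b=snap("scene","scene4");w=cook(b,(140,320,240,408),.018);e=cv2.fitEllipse(w);print(e)
print("s extent",(w@[.766,-.643]).min(),(w@[.766,-.643]).max(),"n",(w@[.643,.766]).min(),(w@[.643,.766]).max())
o=ctrl.get_obs();p=o["eef_pos"]*1000;print(p,"s",p[:2]@[.766,-.643],o["wrist_force"])
b0=load("scene0");w=cook(b0,(140,320,240,408),.018);print("before s",(w@[.766,-.643]).min(),(w@[.766,-.643]).max(),"n",(w@[.643,.766]).min(),(w@[.643,.766]).max())
cv2.imwrite("pics/v5.png",cv2.resize(b["frame"][270:420,120:270,::-1],None,fx=3.5,fy=3.5))
E
```

```text
((621.3946533203125, -400.2284240722656), (105.8106918334961, 109.68004608154297), 106.90941619873047)
s extent 679.507734375 786.6097048339844 n 39.10004052734377 147.89813995361328
[ 498.96810822 -301.3710053    26.14402946] s 575.9911273075113 [ 1.03710422 -0.65302948  0.92924592]
before s 660.0952890014648 768.8494301757813 n 39.036473327636706 146.953755859375
```

View pics/v5.png

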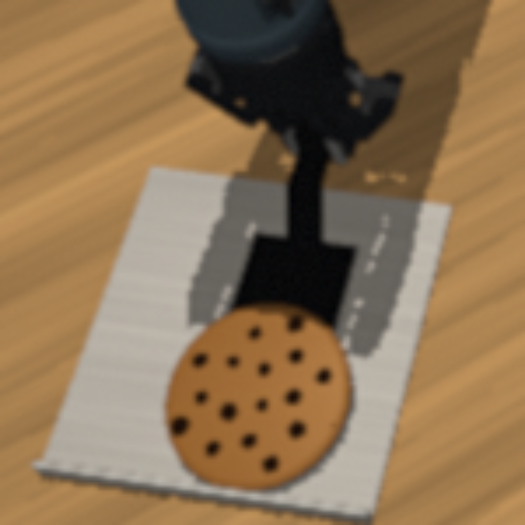

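The cookie (265,400) is backed against the lip and the blade is already about 40 mm under it. Pushing on slowly.

Emit:
servo_tool(steps=[{"dx": 0.04, "dy": -0.033, "dz": 0, "wx": 0, "wy": 0, "wz": 0}, {"dx": 0.08, "dy": -0.067, "dz": 0, "wx": 0, "wy": 0, "wz": 0}, {"dx": 0.12, "dy": -0.1, "dz": 0, "wx": 0, "wy": 0, "wz": 0}, {"dx": 0.16, "dy": -0.134, "dz": 0, "wx": 0, "wy": 0, "wz": 0}, {"dx": 0.2, "dy": -0.168, "dz": 0, "wx": 0, "wy": 0, "wz": 0}])

```text
time_s: 12.73
eef_pos: [0.5175, -0.3166, 0.0258]
eef_rot: [-0.016, 0.343, 0.939, 0.006]
wrist_force: [-2.2, 1.6, 2.8]
opening: 0.225
grasp_force: 60.3
```

Emit:
servo_tool(steps=[{"dx": 0.03, "dy": -0.025, "dz": 0, "wx": 0, "wy": 0, "wz": 0}, {"dx": 0.06, "dy": -0.05, "dz": 0, "wx": 0, "wy": 0, "wz": 0}, {"dx": 0.09, "dy": -0.075, "dz": 0, "wx": 0, "wy": 0, "wz": 0}, {"dx": 0.11, "dy": -0.092, "dz": 0, "wx": 0, "wy": 0, "wz": 0}, {"dx": 0.11, "dy": -0.092, "dz": 0, "wx": 0, "wy": 0, "wz": 0}])

```text
time_s: 13.15
eef_pos: [0.5288, -0.3262, 0.0259]
eef_rot: [-0.016, 0.343, 0.939, 0.006]
wrist_force: [-0.1, 0.5, 1.3]
opening: 0.219
grasp_force: 60.2
```

```bash
python3 - <<'E'
from h import *
b=snap("scene","scene5");w=cook(b,(140,320,240,408),.022)
print("s extent",(w@[.766,-.643]).min(),(w@[.766,-.643]).max(),"n",(w@[.643,.766]).min(),(w@[.643,.766]).max())
o=ctrl.get_obs();p=o["eef_pos"]*1000;print(p,"s",p[:2]@[.766,-.643],p[:2]@[.643,.766],o["wrist_force"])
E
```

```text
s extent 679.1000819702149 787.6363968200684 n 40.63429119873046 151.02514599609378
[ 528.76121565 -326.15432418   25.89112248] s 614.7483216353965 90.15924934346872 [ 0.49357112 -0.67515469  1.8339498 ]
```

Emit:
servo_tool(steps=[{"dx": 0.02, "dy": -0.017, "dz": 0, "wx": 0, "wy": 0, "wz": 0}, {"dx": 0.04, "dy": -0.033, "dz": 0, "wx": 0, "wy": 0, "wz": 0}, {"dx": 0.054, "dy": -0.045, "dz": 0, "wx": 0, "wy": 0, "wz": 0}, {"dx": 0.054, "dy": -0.045, "dz": 0, "wx": 0, "wy": 0, "wz": 0}, {"dx": 0.054, "dy": -0.045, "dz": 0, "wx": 0, "wy": 0, "wz": 0}])

```text
time_s: 13.62
eef_pos: [0.5338, -0.3303, 0.0258]
eef_rot: [-0.016, 0.343, 0.939, 0.006]
wrist_force: [-1.5, 0.5, 1.1]
opening: 0.225
grasp_force: 60.2
```

Emit:
servo_tool(steps=[{"dx": -0.005, "dy": 0.004, "dz": 0.01, "wx": -0.003, "wy": -0.004, "wz": 0}, {"dx": -0.01, "dy": 0.008, "dz": 0.02, "wx": -0.006, "wy": -0.007, "wz": 0}, {"dx": -0.015, "dy": 0.012, "dz": 0.04, "wx": -0.009, "wy": -0.011, "wz": 0}, {"dx": -0.02, "dy": 0.016, "dz": 0.06, "wx": -0.012, "wy": -0.014, "wz": 0}, {"dx": -0.02, "dy": 0.016, "dz": 0.09, "wx": -0.014, "wy": -0.017, "wz": 0}])

```text
time_s: 14.03
eef_pos: [0.5309, -0.3278, 0.0344]
eef_rot: [0.016, 0.343, 0.939, -0.006]
wrist_force: [0.3, 0.6, -2.9]
opening: 0.223
grasp_force: 59.6
```

Emit:
servo_tool(steps=[{"dx": 0, "dy": 0, "dz": 0.04, "wx": 0, "wy": 0, "wz": 0}, {"dx": 0, "dy": 0, "dz": 0.09, "wx": 0, "wy": 0, "wz": 0}, {"dx": 0, "dy": 0, "dz": 0.15, "wx": 0, "wy": 0, "wz": 0}, {"dx": 0, "dy": 0, "dz": 0.2, "wx": 0, "wy": 0, "wz": 0}, {"dx": 0, "dy": 0, "dz": 0.25, "wx": 0, "wy": 0, "wz": 0}])

```text
time_s: 14.45
eef_pos: [0.5319, -0.3288, 0.0608]
eef_rot: [0.017, 0.343, 0.939, -0.006]
wrist_force: [-0.0, 0.4, -2.3]
opening: 0.222
grasp_force: 59.6
```

Emit:
servo_tool(steps=[{"dx": 0, "dy": 0, "dz": 0.06, "wx": 0, "wy": 0, "wz": 0}, {"dx": 0, "dy": 0, "dz": 0.14, "wx": 0, "wy": 0, "wz": 0}, {"dx": 0, "dy": 0, "dz": 0.24, "wx": 0, "wy": 0, "wz": 0}, {"dx": 0, "dy": 0, "dz": 0.34, "wx": 0, "wy": 0, "wz": 0}, {"dx": 0, "dy": 0, "dz": 0.4, "wx": 0, "wy": 0, "wz": 0}])

```text
time_s: 14.87
eef_pos: [0.5322, -0.3291, 0.1019]
eef_rot: [0.017, 0.343, 0.939, -0.006]
wrist_force: [0.6, -0.6, -2.7]
opening: 0.224
grasp_force: 59.6
```

```bash
python3 - <<'E'
from h import *
b=snap("scene","scene6");a=snap("top","top6")
o=ctrl.get_obs();p=o["eef_pos"]*1000;print(p,"s",p[:2]@[.766,-.643],p[:2]@[.643,.766],o["wrist_force"],o["eef_rot"].round(4),o["q"].round(2))
zt=p[2]/1000-.0195+.022
w=cook(b,(130,300,260,408),zt);print("s extent",(w@[.766,-.643]).min(),(w@[.766,-.643]).max(),"n",(w@[.643,.766]).min(),(w@[.643,.766]).max())
cv2.imwrite("pics/v6.png",cv2.resize(b["frame"][250:420,110:300,::-1],None,fx=3,fy=3))
E
```

```text
[ 532.5813977  -329.39958682  101.9389398 ] s 619.761284961148 90.12975521464186 [ 0.00529936 -0.36481594 -2.48068782] [ 0.018   0.3429  0.9392 -0.0064] [-0.74  0.41  1.6   0.    1.1  -1.62]
s extent 571.4095761260986 795.6783751525879 n 94.78977423095704 254.1929190673828
```

View pics/v6.png

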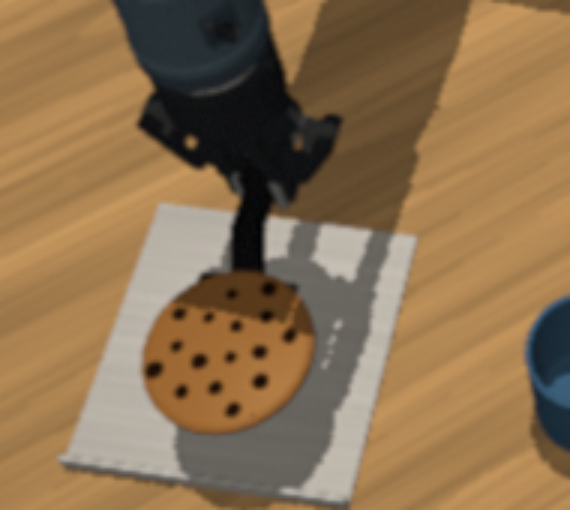

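The cookie lies flat on the blade, clear of the sheet, centred at (230,350). I've now viewed 11 pictures, one over the limit of 10, so from here I'll work from numbers only. Carrying the cookie slowly, raised above mug height.

Emit:
servo_tool(steps=[{"dx": -0.03, "dy": 0, "dz": 0.05, "wx": 0, "wy": 0, "wz": 0}, {"dx": -0.09, "dy": 0, "dz": 0.15, "wx": 0, "wy": 0, "wz": 0}, {"dx": -0.17, "dy": 0, "dz": 0.27, "wx": 0, "wy": 0, "wz": 0}, {"dx": -0.25, "dy": 0, "dz": 0.4, "wx": 0, "wy": 0, "wz": 0}, {"dx": -0.32, "dy": 0, "dz": 0.5, "wx": 0, "wy": 0, "wz": 0}])

```text
time_s: 15.38
eef_pos: [0.4987, -0.3285, 0.1509]
eef_rot: [0.016, 0.343, 0.939, -0.006]
wrist_force: [1.1, -0.8, -3.1]
opening: 0.221
grasp_force: 59.6
```

Emit:
servo_tool(steps=[{"dx": -0.08, "dy": 0.01, "dz": 0.08, "wx": 0, "wy": 0, "wz": 0.001}, {"dx": -0.15, "dy": 0.04, "dz": 0.14, "wx": 0, "wy": 0, "wz": 0.003}, {"dx": -0.21, "dy": 0.1, "dz": 0.18, "wx": 0, "wy": 0, "wz": 0.006}, {"dx": -0.26, "dy": 0.18, "dz": 0.2, "wx": 0, "wy": 0, "wz": 0.011}, {"dx": -0.28, "dy": 0.28, "dz": 0.2, "wx": 0, "wy": 0, "wz": 0.017}])

```text
time_s: 15.8
eef_pos: [0.4708, -0.2998, 0.1699]
eef_rot: [0.016, 0.317, 0.948, -0.005]
wrist_force: [0.6, -0.2, -2.3]
opening: 0.227
grasp_force: 59.6
```

Emit:
servo_tool(steps=[{"dx": 0, "dy": 0.11, "dz": 0, "wx": 0, "wy": 0, "wz": 0.008}, {"dx": 0.02, "dy": 0.22, "dz": 0, "wx": 0, "wy": 0, "wz": 0.016}, {"dx": 0.04, "dy": 0.33, "dz": 0, "wx": 0, "wy": 0, "wz": 0.024}, {"dx": 0.06, "dy": 0.44, "dz": 0, "wx": 0, "wy": 0, "wz": 0.032}, {"dx": 0.08, "dy": 0.55, "dz": 0, "wx": 0, "wy": 0, "wz": 0.04}])

```text
time_s: 16.22
eef_pos: [0.48, -0.244, 0.1696]
eef_rot: [0.017, 0.256, 0.967, -0.004]
wrist_force: [-0.5, -0.1, -2.7]
opening: 0.225
grasp_force: 59.6
```

Emit:
servo_tool(steps=[{"dx": 0.03, "dy": 0.11, "dz": 0, "wx": 0, "wy": 0, "wz": 0.008}, {"dx": 0.06, "dy": 0.22, "dz": 0, "wx": 0, "wy": 0, "wz": 0.016}, {"dx": 0.09, "dy": 0.33, "dz": 0, "wx": 0, "wy": 0, "wz": 0.024}, {"dx": 0.12, "dy": 0.44, "dz": 0, "wx": 0, "wy": 0, "wz": 0.032}, {"dx": 0.15, "dy": 0.55, "dz": 0, "wx": 0, "wy": 0, "wz": 0.04}])

```text
time_s: 16.63
eef_pos: [0.4949, -0.1894, 0.1698]
eef_rot: [0.017, 0.195, 0.981, -0.003]
wrist_force: [0.4, -0.1, -2.2]
opening: 0.219
grasp_force: 59.6
```

Emit:
servo_tool(steps=[{"dx": 0.03, "dy": 0.11, "dz": 0, "wx": 0, "wy": 0, "wz": 0.008}, {"dx": 0.06, "dy": 0.22, "dz": 0, "wx": 0, "wy": 0, "wz": 0.016}, {"dx": 0.09, "dy": 0.33, "dz": 0, "wx": 0, "wy": 0, "wz": 0.024}, {"dx": 0.12, "dy": 0.44, "dz": 0, "wx": 0, "wy": 0, "wz": 0.032}, {"dx": 0.15, "dy": 0.55, "dz": 0, "wx": 0, "wy": 0, "wz": 0.04}])

```text
time_s: 17.05
eef_pos: [0.5099, -0.1344, 0.1698]
eef_rot: [0.017, 0.133, 0.991, -0.002]
wrist_force: [0.2, 0.4, -3.1]
opening: 0.222
grasp_force: 59.6
```

Emit:
servo_tool(steps=[{"dx": 0.03, "dy": 0.11, "dz": 0, "wx": 0, "wy": 0, "wz": 0.008}, {"dx": 0.06, "dy": 0.22, "dz": 0, "wx": 0, "wy": 0, "wz": 0.016}, {"dx": 0.09, "dy": 0.33, "dz": 0, "wx": 0, "wy": 0, "wz": 0.024}, {"dx": 0.12, "dy": 0.44, "dz": 0, "wx": 0, "wy": 0, "wz": 0.032}, {"dx": 0.15, "dy": 0.55, "dz": 0, "wx": 0, "wy": 0, "wz": 0.04}])

```text
time_s: 17.47
eef_pos: [0.5249, -0.0794, 0.1698]
eef_rot: [0.017, 0.071, 0.997, -0.001]
wrist_force: [-0.5, 0.3, -2.1]
opening: 0.226
grasp_force: 59.6
```

Emit:
servo_tool(steps=[{"dx": 0.04, "dy": 0.11, "dz": 0, "wx": 0, "wy": 0, "wz": 0.008}, {"dx": 0.09, "dy": 0.22, "dz": 0, "wx": 0, "wy": 0, "wz": 0.016}, {"dx": 0.15, "dy": 0.33, "dz": 0, "wx": 0, "wy": 0, "wz": 0.024}, {"dx": 0.22, "dy": 0.44, "dz": 0, "wx": 0, "wy": 0, "wz": 0.032}, {"dx": 0.3, "dy": 0.55, "dz": 0, "wx": 0, "wy": 0, "wz": 0.04}])

```text
time_s: 17.88
eef_pos: [0.5553, -0.0244, 0.1698]
eef_rot: [0.017, 0.008, 1.0, 0.0]
wrist_force: [-0.6, 0.4, -2.2]
opening: 0.225
grasp_force: 59.6
```

Emit:
servo_tool(steps=[{"dx": 0.07, "dy": 0.09, "dz": 0, "wx": 0, "wy": 0, "wz": 0.003}, {"dx": 0.12, "dy": 0.17, "dz": 0, "wx": 0, "wy": 0, "wz": 0.005}, {"dx": 0.16, "dy": 0.23, "dz": 0, "wx": 0, "wy": 0, "wz": 0.005}, {"dx": 0.19, "dy": 0.28, "dz": 0, "wx": 0, "wy": 0, "wz": 0.005}, {"dx": 0.2, "dy": 0.3, "dz": 0, "wx": 0, "wy": 0, "wz": 0.005}])

```text
time_s: 18.3
eef_pos: [0.5749, 0.0052, 0.1697]
eef_rot: [0.017, 0.001, 1.0, 0.0]
wrist_force: [0.4, -0.1, -2.9]
opening: 0.219
grasp_force: 59.6
```

```bash
python3 - <<'E'
from h import *
from scipy.spatial.transform import Rotation as R
o=ctrl.get_obs();p=o["eef_pos"];print(p.round(4),o["wrist_force"].round(1),o["q"].round(2));print(R.from_quat(np.roll(o["eef_rot"],-1)).as_matrix().round(3))
b=snap("scene","scene7");a=snap("top","top7")
for c,n in((a,"top"),(b,"scene")):
    u,v=proj(c,(p[0]+.112,p[1],p[2]));u,v=int(u),int(v)
    hsv=cv2.cvtColor(c["frame"],cv2.COLOR_RGB2HSV);m=np.zeros((480,640),np.uint8);m[v-70:v+70,u-70:u+70]=cv2.inRange(hsv,(5,110,70),(16,255,255))[v-70:v+70,u-70:u+70]
    m=cv2.morphologyEx(m,cv2.MORPH_OPEN,np.ones((3,3)));m=cv2.morphologyEx(m,cv2.MORPH_CLOSE,np.ones((7,7)))
    for ct in sorted(cv2.findContours(m,0,1)[0],key=cv2.contourArea)[-2:]:
        w=np.array([onplane(c,x,y,p[2]-.0195+.021+.004)[:2] for x,y in ct.reshape(-1,2)],np.float32)*1000
        print(n,cv2.contourArea(ct),cv2.boundingRect(ct),"pred",(u,v),cv2.fitEllipse(cv2.convexHull(w)) if len(cv2.convexHull(w))>5 else 0,w.min(0),w.max(0))
E
```

```text
[0.5749 0.0052 0.1697] [ 0.4 -0.1 -2.9] [-0.2   0.22  1.69  0.01  1.2  -1.77]
[[-0.999  0.002  0.034]
 [ 0.002  1.     0.001]
 [-0.034  0.001 -0.999]]
scene 483.0 (308, 238, 43, 42) pred (378, 277) ((593.1942138671875, -53.97704315185547), (95.0524673461914, 105.18595886230469), 54.66372299194336) [543.9722  -96.41711] [639.1388     -1.1237688]
scene 4219.5 (342, 207, 106, 94) pred (378, 277) ((647.0139770507812, 83.18501281738281), (174.87103271484375, 294.6817321777344), 18.92983627319336) [547.0421   -50.643982] [742.2529  235.47601]
```

```bash
cat >> h.py <<'E'
def cook2(c,cent,rad,z,lo=(5,120,60),hi=(14,255,255)):
    u,v=map(int,cent);hsv=cv2.cvtColor(cv2.medianBlur(c["frame"],3),cv2.COLOR_RGB2HSV);m=np.zeros((480,640),np.uint8)
    sl=(slice(max(0,v-rad),v+rad),slice(max(0,u-rad),u+rad));m[sl]=cv2.inRange(hsv,lo,hi)[sl]
    m=cv2.morphologyEx(m,cv2.MORPH_CLOSE,np.ones((7,7)));m=cv2.morphologyEx(m,cv2.MORPH_OPEN,np.ones((5,5)))
    ct=max(cv2.findContours(m,0,1)[0],key=cv2.contourArea)
    w=np.array([onplane(c,x,y,z)[:2] for x,y in ct.reshape(-1,2)],np.float32)*1000
    return cv2.contourArea(ct),cv2.boundingRect(ct),cv2.fitEllipse(cv2.convexHull(w)),w
E
python3 - <<'E'
from h import *
S0,S=load("scene0"),load("scene7")
h=cv2.cvtColor(S0["frame"],cv2.COLOR_RGB2HSV);hh=cv2.cvtColor(S["frame"],cv2.COLOR_RGB2HSV)
for n,r in(("cookie",h[360:390,180:212]),("wood",h[200:300,250:320]),("now",hh[262:290,365:390]),("wood2",hh[210:230,350:370])): print(n,np.percentile(r.reshape(-1,3),[10,50,90],axis=0).tolist())
for t in(11,12,13):
    a,b,e,w=cook2(S,(378,277),60,.175,hi=(t,255,255));print(t,a,b,e)
E
```

```text
cookie [[14.900000000000006, 161.0, 83.9], [15.0, 169.0, 141.0], [15.0, 177.0, 151.0]]
wood [[16.0, 134.0, 143.0], [16.0, 136.0, 153.0], [17.0, 137.0, 164.0]]
now [[14.0, 163.0, 80.0], [15.0, 171.0, 153.0], [15.0, 179.0, 164.0]]
wood2 [[15.0, 16.0, 14.0], [90.0, 55.0, 18.0], [120.0, 135.0, 161.0]]Traceback (most recent call last):
  File "<stdin>", line 6, in <module>
  File "h.py", line 28, in cook2
    ct=max(cv2.findContours(m,0,1)[0],key=cv2.contourArea)
ValueError: max() iterable argument is empty
```

Saturation separates cookie (above 150) from wood (about 136).

```bash
python3 - <<'E'
from h import *
S=load("scene7")
a,b,e,w=cook2(S,(378,277),60,.1697-.0195+.025,lo=(8,152,60),hi=(16,255,255));print(a,b,e,w.min(0),w.max(0))
a,b,e,w=cook2(load("scene6"),(190,365),60,.102-.0195+.025,lo=(8,152,60),hi=(16,255,255));print("at lift",a,b,e,"s,n",np.array(e[0])@[.766,-.643],np.array(e[0])@[.643,.766])
h=cv2.cvtColor(S["frame"],cv2.COLOR_RGB2HSV);m=cv2.inRange(h,(0,0,120),(180,60,255));k=np.zeros_like(m);k[262:360,318:426]=m[262:360,318:426]
ct=max(cv2.findContours(k,0,1)[0],key=cv2.contourArea);w=np.array([onplane(S,x,y,.018)[:2] for x,y in ct.reshape(-1,2)])*1000;print("plate ext",w.min(0),w.max(0))
E
```

```text
1885.0 (354, 254, 54, 46) ((688.2213745117188, 8.621965408325195), (106.05879211425781, 107.38263702392578), 151.836181640625) [634.02234  -44.966827] [741.5242    62.376957]
at lift 2205.0 (159, 341, 55, 53) ((624.6220092773438, -395.523681640625), (104.83672332763672, 105.4743881225586), 77.93928527832031) s,n 732.7821864013672 98.6608118286133
plate ext [ 641.1467612  -100.87312874] [788.14842928 116.75925819]
```

The cookie sits at (0.688, 0.009), 113 mm ahead of the TCP, and the plate is unmoved. Tilting 16° nose-down while lowering towards the plate.

Emit:
servo_tool(steps=[{"dx": 0, "dy": 0, "dz": -0.04, "wx": 0, "wy": 0.007, "wz": 0}, {"dx": 0, "dy": 0, "dz": -0.12, "wx": 0, "wy": 0.016, "wz": 0}, {"dx": 0, "dy": 0, "dz": -0.22, "wx": 0, "wy": 0.025, "wz": 0}, {"dx": 0, "dy": 0, "dz": -0.32, "wx": 0, "wy": 0.034, "wz": 0}, {"dx": 0, "dy": 0, "dz": -0.42, "wx": 0, "wy": 0.043, "wz": 0}])

```text
time_s: 18.82
eef_pos: [0.5745, 0.0038, 0.1273]
eef_rot: [-0.051, 0.002, 0.999, 0.0]
wrist_force: [-0.1, -0.2, -2.9]
opening: 0.224
grasp_force: 59.6
```

Emit:
servo_tool(steps=[{"dx": 0, "dy": 0, "dz": -0.1, "wx": 0, "wy": 0.009, "wz": 0}, {"dx": 0, "dy": 0, "dz": -0.2, "wx": 0, "wy": 0.018, "wz": 0}, {"dx": 0, "dy": 0, "dz": -0.3, "wx": 0, "wy": 0.027, "wz": 0}, {"dx": 0, "dy": 0, "dz": -0.38, "wx": 0, "wy": 0.036, "wz": 0}, {"dx": 0, "dy": 0, "dz": -0.44, "wx": 0, "wy": 0.044, "wz": 0}])

```text
time_s: 19.23
eef_pos: [0.5742, 0.0039, 0.0826]
eef_rot: [-0.121, 0.002, 0.993, 0.0]
wrist_force: [-0.8, -0.0, -2.5]
opening: 0.221
grasp_force: 59.6
```

```bash
python3 - <<'E'
from h import *
S=snap("scene","scene8");o=ctrl.get_obs();p=o["eef_pos"];print(p.round(4),o["wrist_force"].round(1),o["eef_rot"].round(4))
z=p[2]-.013;u=proj(S,(p[0]+.106,p[1]+.003,z-.03))
a,b,e,w=cook2(S,u,50,z-.028,lo=(8,152,60),hi=(16,255,255));print(u,a,b,e,w.min(0),w.max(0))
E
```

```text
[0.5739 0.0039 0.0814] [-0.3 -0.7 -2.4] [-1.218e-01  1.900e-03  9.926e-01  3.000e-04]
(np.float64(372.2943400167652), np.float64(305.6826295428949)) 1672.5 (351, 281, 47, 46) ((675.7396240234375, 12.778116226196289), (104.15904235839844, 116.70230102539062), 67.26080322265625) [617.0149   -40.421764] [732.9328   66.40353]
```

Emit:
servo_tool(steps=[{"dx": 0, "dy": 0, "dz": -0.04, "wx": 0, "wy": 0, "wz": 0}, {"dx": 0, "dy": 0, "dz": -0.09, "wx": 0, "wy": 0, "wz": 0}, {"dx": 0, "dy": 0, "dz": -0.13, "wx": 0, "wy": 0, "wz": 0}, {"dx": 0, "dy": 0, "dz": -0.16, "wx": 0, "wy": 0, "wz": 0}, {"dx": 0, "dy": 0, "dz": -0.18, "wx": 0, "wy": 0, "wz": 0}])

```text
time_s: 19.7
eef_pos: [0.5743, 0.0045, 0.0656]
eef_rot: [-0.119, 0.001, 0.993, 0.0]
wrist_force: [-0.8, 0.2, -2.7]
opening: 0.224
grasp_force: 59.6
```

Emit:
servo_tool(steps=[{"dx": 0, "dy": 0, "dz": -0.01, "wx": 0, "wy": 0, "wz": 0}, {"dx": 0, "dy": 0, "dz": -0.02, "wx": 0, "wy": 0, "wz": 0}, {"dx": 0, "dy": 0, "dz": -0.03, "wx": 0, "wy": 0, "wz": 0}, {"dx": 0, "dy": 0, "dz": -0.03, "wx": 0, "wy": 0, "wz": 0}, {"dx": 0, "dy": 0, "dz": -0.03, "wx": 0, "wy": 0, "wz": 0}])

```text
time_s: 20.12
eef_pos: [0.5746, 0.0045, 0.0629]
eef_rot: [-0.119, 0.001, 0.993, 0.0]
wrist_force: [-0.1, 0.3, -2.4]
opening: 0.222
grasp_force: 59.6
```

Emit:
servo_tool(steps=[{"dx": 0, "dy": 0, "dz": -0.01, "wx": 0, "wy": 0, "wz": 0}, {"dx": 0, "dy": 0, "dz": -0.02, "wx": 0, "wy": 0, "wz": 0}, {"dx": 0, "dy": 0, "dz": -0.03, "wx": 0, "wy": 0, "wz": 0}, {"dx": 0, "dy": 0, "dz": -0.03, "wx": 0, "wy": 0, "wz": 0}, {"dx": 0, "dy": 0, "dz": -0.03, "wx": 0, "wy": 0, "wz": 0}])

```text
time_s: 20.53
eef_pos: [0.5745, 0.0045, 0.0597]
eef_rot: [-0.119, 0.001, 0.993, 0.0]
wrist_force: [-0.4, -0.7, -2.4]
opening: 0.222
grasp_force: 59.6
```

Emit:
servo_tool(steps=[{"dx": 0, "dy": 0, "dz": -0.003, "wx": 0, "wy": 0, "wz": 0}, {"dx": 0, "dy": 0, "dz": -0.006, "wx": 0, "wy": 0, "wz": 0}, {"dx": 0, "dy": 0, "dz": -0.01, "wx": 0, "wy": 0, "wz": 0}, {"dx": 0, "dy": 0, "dz": -0.01, "wx": 0, "wy": 0, "wz": 0}, {"dx": 0, "dy": 0, "dz": -0.01, "wx": 0, "wy": 0, "wz": 0}])

```text
time_s: 20.95
eef_pos: [0.5747, 0.0045, 0.059]
eef_rot: [-0.119, 0.001, 0.993, 0.0]
wrist_force: [-0.8, 0.2, -1.9]
opening: 0.224
grasp_force: 59.7
```

Emit:
servo_tool(steps=[{"dx": 0.008, "dy": 0, "dz": 0.018, "wx": 0, "wy": 0.0044, "wz": 0}, {"dx": 0.016, "dy": 0, "dz": 0.036, "wx": 0, "wy": 0.0089, "wz": 0}, {"dx": 0.024, "dy": 0, "dz": 0.053, "wx": 0, "wy": 0.0133, "wz": 0}, {"dx": 0.032, "dy": 0, "dz": 0.071, "wx": 0, "wy": 0.0178, "wz": 0}, {"dx": 0.04, "dy": 0, "dz": 0.088, "wx": 0, "wy": 0.0222, "wz": 0}])

```text
time_s: 21.37
eef_pos: [0.5788, 0.0045, 0.0679]
eef_rot: [-0.154, 0.001, 0.988, -0.0]
wrist_force: [-1.6, -0.0, -0.3]
opening: 0.222
grasp_force: 59.9
```

```bash
cat >> h.py <<'E'
def rep(fn,zc,cent=(676,9)):
    S=snap("scene",fn);o=ctrl.get_obs();p=o["eef_pos"];print(p.round(4),o["wrist_force"].round(1),o["eef_rot"].round(3))
    a,b,e,w=cook2(S,proj(S,(cent[0]/1e3,cent[1]/1e3,zc)),42,zc,lo=(8,152,60),hi=(16,255,255));print(a,b,[np.round(x,1).tolist() for x in e],w.min(0).round(),w.max(0).round())
E
python3 - <<'E'
from h import *
rep("scene9",.04)
E
```

```text
[0.5794 0.0044 0.0681] [-1.5  0.1  0.2] [-0.154  0.001  0.988 -0.   ]
1647.5 (351, 286, 46, 46) [[686.4, 5.9], [101.9, 115.2], 64.4] [629. -46.] [744.  59.]
```

Emit:
servo_tool(steps=[{"dx": 0.009, "dy": 0, "dz": 0.018, "wx": 0, "wy": 0.0044, "wz": 0}, {"dx": 0.018, "dy": 0, "dz": 0.036, "wx": 0, "wy": 0.0089, "wz": 0}, {"dx": 0.027, "dy": 0, "dz": 0.053, "wx": 0, "wy": 0.0133, "wz": 0}, {"dx": 0.036, "dy": 0, "dz": 0.072, "wx": 0, "wy": 0.0178, "wz": 0}, {"dx": 0.045, "dy": 0, "dz": 0.09, "wx": 0, "wy": 0.0222, "wz": 0}])

```text
time_s: 21.83
eef_pos: [0.5835, 0.0044, 0.0768]
eef_rot: [-0.188, 0.001, 0.982, -0.0]
wrist_force: [1.5, -0.6, -1.0]
opening: 0.222
grasp_force: 59.9
```

```bash
python3 - <<'E'
from h import *
rep("scene10",.037)
E
```

```text
[0.5837 0.0044 0.0771] [-1.4  0.5  0.9] [-0.189  0.001  0.982 -0.   ]
1660.5 (352, 286, 46, 47) [[687.1, 7.6], [101.7, 116.7], 61.3] [630. -45.] [744.  61.]
```

Emit:
servo_tool(steps=[{"dx": -0.04, "dy": 0, "dz": 0, "wx": 0, "wy": 0, "wz": 0}, {"dx": -0.09, "dy": 0, "dz": 0, "wx": 0, "wy": 0, "wz": 0}, {"dx": -0.14, "dy": 0, "dz": 0, "wx": 0, "wy": 0, "wz": 0}, {"dx": -0.19, "dy": 0, "dz": 0, "wx": 0, "wy": 0, "wz": 0}, {"dx": -0.24, "dy": 0, "dz": 0, "wx": 0, "wy": 0, "wz": 0}])

```text
time_s: 22.3
eef_pos: [0.5583, 0.0045, 0.0767]
eef_rot: [-0.188, 0.001, 0.982, -0.0]
wrist_force: [0.2, 0.2, -0.6]
opening: 0.225
grasp_force: 59.9
```

```bash
python3 - <<'E'
from h import *
rep("scene11",.033)
E
```

```text
[0.5574 0.0046 0.0766] [-1.2 -0.4  0.8] [-0.189  0.001  0.982 -0.   ]
1644.5 (352, 288, 46, 46) [[688.5, 7.2], [101.9, 115.8], 62.3] [632. -45.] [745.  61.]
```

Emit:
servo_tool(steps=[{"dx": -0.05, "dy": 0, "dz": 0, "wx": 0, "wy": 0, "wz": 0}, {"dx": -0.1, "dy": 0, "dz": 0, "wx": 0, "wy": 0, "wz": 0}, {"dx": -0.15, "dy": 0, "dz": 0, "wx": 0, "wy": 0, "wz": 0}, {"dx": -0.2, "dy": 0, "dz": 0, "wx": 0, "wy": 0, "wz": 0}, {"dx": -0.25, "dy": 0, "dz": 0, "wx": 0, "wy": 0, "wz": 0}])

```text
time_s: 22.77
eef_pos: [0.5336, 0.0045, 0.0766]
eef_rot: [-0.188, 0.001, 0.982, -0.0]
wrist_force: [0.7, -0.3, -0.7]
opening: 0.224
grasp_force: 59.9
```

```bash
python3 - <<'E'
from h import *
rep("scene12",.028)
E
```

```text
[0.5326 0.0046 0.0765] [-0.9  0.3  0.3] [-0.189  0.001  0.982 -0.   ]
1614.0 (351, 289, 47, 45) [[687.1, 7.1], [103.1, 113.1], 69.5] [631. -45.] [743.  60.]
```

Cookie holding still; withdrawing fully.

Emit:
servo_tool(steps=[{"dx": -0.05, "dy": 0, "dz": 0, "wx": 0, "wy": 0, "wz": 0}, {"dx": -0.1, "dy": 0, "dz": 0, "wx": 0, "wy": 0, "wz": 0}, {"dx": -0.15, "dy": 0, "dz": 0, "wx": 0, "wy": 0, "wz": 0}, {"dx": -0.2, "dy": 0, "dz": 0, "wx": 0, "wy": 0, "wz": 0}, {"dx": -0.25, "dy": 0, "dz": 0, "wx": 0, "wy": 0, "wz": 0}])

```text
time_s: 23.23
eef_pos: [0.5086, 0.0045, 0.0766]
eef_rot: [-0.188, 0.001, 0.982, -0.0]
wrist_force: [0.7, 1.2, -1.1]
opening: 0.219
grasp_force: 59.9
```

Emit:
servo_tool(steps=[{"dx": -0.05, "dy": 0, "dz": 0, "wx": 0, "wy": 0, "wz": 0}, {"dx": -0.1, "dy": 0, "dz": 0.02, "wx": 0, "wy": 0, "wz": 0}, {"dx": -0.15, "dy": 0, "dz": 0.05, "wx": 0, "wy": 0, "wz": 0}, {"dx": -0.22, "dy": 0, "dz": 0.12, "wx": 0, "wy": 0, "wz": 0}, {"dx": -0.3, "dy": 0, "dz": 0.22, "wx": 0, "wy": 0, "wz": 0}])

```text
time_s: 23.65
eef_pos: [0.4777, 0.0046, 0.0985]
eef_rot: [-0.189, 0.001, 0.982, 0.0]
wrist_force: [0.1, 0.4, -1.0]
opening: 0.218
grasp_force: 59.8
```

```bash
python3 - <<'E'
from h import *
rep("scene13",.02)
S=load("scene13");h=cv2.cvtColor(S["frame"],cv2.COLOR_RGB2HSV);m=cv2.inRange(h,(0,0,120),(180,60,255));k=np.zeros_like(m);k[255:365,310:432]=m[255:365,310:432]
ct=max(cv2.findContours(k,0,1)[0],key=cv2.contourArea);w=np.array([onplane(S,x,y,.018)[:2] for x,y in ct.reshape(-1,2)])*1000;print("plate ext",w.min(0),w.max(0),cv2.fitEllipse(cv2.convexHull(w.astype(np.float32))))
E
```

```text
[0.4775 0.0046 0.1006] [ 0.7  0.5 -1.4] [-0.188  0.001  0.982 -0.   ]
1478.5 (351, 292, 46, 41) [[685.9, 7.9], [103.6, 104.9], 86.0] [633. -45.] [739.  60.]
plate ext [577.96881477 -99.17659194] [788.84308025 116.75925819] ((679.9700317382812, 8.618499755859375), (214.81629943847656, 217.59376525878906), 47.23357009887695)
```

The cookie lies flat at (0.686, 0.008) and the plate is at (0.680, 0.009), a 6 mm offset. Now laying the lifter down.

Emit:
servo_tool(steps=[{"dx": -0.06, "dy": 0, "dz": 0.06, "wx": 0, "wy": -0.008, "wz": 0}, {"dx": -0.14, "dy": 0, "dz": 0.12, "wx": 0, "wy": -0.016, "wz": 0}, {"dx": -0.22, "dy": 0, "dz": 0.18, "wx": 0, "wy": -0.024, "wz": 0}, {"dx": -0.3, "dy": 0, "dz": 0.24, "wx": 0, "wy": -0.032, "wz": 0}, {"dx": -0.4, "dy": 0, "dz": 0.3, "wx": 0, "wy": -0.04, "wz": 0}])

```text
time_s: 24.12
eef_pos: [0.4387, 0.0044, 0.1291]
eef_rot: [-0.125, 0.001, 0.992, -0.0]
wrist_force: [0.3, -0.1, -1.5]
opening: 0.222
grasp_force: 59.7
```

Emit:
servo_tool(steps=[{"dx": -0.08, "dy": -0.2, "dz": 0, "wx": 0, "wy": -0.016, "wz": 0}, {"dx": -0.16, "dy": -0.4, "dz": 0, "wx": 0, "wy": -0.032, "wz": 0}, {"dx": -0.24, "dy": -0.6, "dz": 0, "wx": 0, "wy": -0.048, "wz": 0}, {"dx": -0.32, "dy": -0.8, "dz": 0, "wx": 0, "wy": -0.064, "wz": 0}, {"dx": -0.38, "dy": -1, "dz": 0, "wx": 0, "wy": -0.0805, "wz": 0}])

```text
time_s: 24.53
eef_pos: [0.4003, -0.0961, 0.1289]
eef_rot: [0.001, 0.001, 1.0, -0.0]
wrist_force: [-0.4, -0.3, -1.9]
opening: 0.218
grasp_force: 59.7
```

Emit:
servo_tool(steps=[{"dx": 0, "dy": 0, "dz": -0.2, "wx": 0, "wy": 0, "wz": 0}, {"dx": 0, "dy": 0, "dz": -0.4, "wx": 0, "wy": 0, "wz": 0}, {"dx": 0, "dy": 0, "dz": -0.6, "wx": 0, "wy": 0, "wz": 0}, {"dx": 0, "dy": 0, "dz": -0.8, "wx": 0, "wy": 0, "wz": 0}, {"dx": 0, "dy": 0, "dz": -0.9, "wx": 0, "wy": 0, "wz": 0}])

```text
time_s: 24.95
eef_pos: [0.3995, -0.0949, 0.0369]
eef_rot: [-0.001, 0.002, 1.0, 0.001]
wrist_force: [-0.4, 0.2, -1.4]
opening: 0.224
grasp_force: 59.7
```

Emit:
servo_tool(steps=[{"dx": 0, "dy": 0, "dz": -0.05, "wx": 0, "wy": 0, "wz": 0}, {"dx": 0, "dy": 0, "dz": -0.1, "wx": 0, "wy": 0, "wz": 0}, {"dx": 0, "dy": 0, "dz": -0.14, "wx": 0, "wy": 0, "wz": 0}, {"dx": 0, "dy": 0, "dz": -0.16, "wx": 0, "wy": 0, "wz": 0}, {"dx": 0, "dy": 0, "dz": -0.16, "wx": 0, "wy": 0, "wz": 0}])

```text
time_s: 25.37
eef_pos: [0.4012, -0.0956, 0.0227]
eef_rot: [0.0, 0.001, 1.0, 0.0]
wrist_force: [-0.2, 0.4, -2.3]
opening: 0.219
grasp_force: 59.7
```

Lowering 3 mm more, releasing, then rising.

Emit:
servo_tool(steps=[{"dx": 0, "dy": 0, "dz": -0.01, "wx": 0, "wy": 0, "wz": 0}, {"dx": 0, "dy": 0, "dz": -0.02, "wx": 0, "wy": 0, "wz": 0}, {"dx": 0, "dy": 0, "dz": -0.03, "wx": 0, "wy": 0, "wz": 0}, {"dx": 0, "dy": 0, "dz": -0.03, "wx": 0, "wy": 0, "wz": 0}, {"dx": 0, "dy": 0, "dz": -0.03, "wx": 0, "wy": 0, "wz": 0}])

```text
time_s: 25.78
eef_pos: [0.4013, -0.0956, 0.0198]
eef_rot: [0.0, 0.001, 1.0, 0.0]
wrist_force: [0.7, 0.3, -0.3]
opening: 0.222
grasp_force: 59.9
```

Emit:
servo_tool(steps=[{"dx": 0, "dy": 0, "dz": 0, "wx": 0, "wy": 0, "wz": 0}, {"dx": 0, "dy": 0, "dz": 0, "wx": 0, "wy": 0, "wz": 0}, {"dx": 0, "dy": 0, "dz": 0, "wx": 0, "wy": 0, "wz": 0}, {"dx": 0, "dy": 0, "dz": 0, "wx": 0, "wy": 0, "wz": 0}, {"dx": 0, "dy": 0, "dz": 0, "wx": 0, "wy": 0, "wz": 0}], jaw=1)

```text
time_s: 26.2
eef_pos: [0.4011, -0.0956, 0.0196]
eef_rot: [0.0, 0.001, 1.0, 0.0]
wrist_force: [-1.5, 0.8, 0.5]
opening: 0.912
grasp_force: 0.0
```

Emit:
servo_tool(steps=[{"dx": 0, "dy": 0, "dz": 0, "wx": 0, "wy": 0, "wz": 0}, {"dx": 0, "dy": 0, "dz": 0.1, "wx": 0, "wy": 0, "wz": 0}, {"dx": 0, "dy": 0, "dz": 0.3, "wx": 0, "wy": 0, "wz": 0}, {"dx": 0, "dy": 0, "dz": 0.6, "wx": 0, "wy": 0, "wz": 0}, {"dx": 0, "dy": 0, "dz": 1, "wx": 0, "wy": 0, "wz": 0}])

```text
time_s: 26.62
eef_pos: [0.3989, -0.0944, 0.1186]
eef_rot: [-0.002, 0.001, 1.0, 0.002]
wrist_force: [1.2, -1.2, -0.3]
opening: 1.0
grasp_force: 0.0
```

Emit:
servo_tool(steps=[{"dx": 0, "dy": 0, "dz": 0.3, "wx": 0, "wy": 0, "wz": 0}, {"dx": 0, "dy": 0, "dz": 0.6, "wx": 0, "wy": 0, "wz": 0}, {"dx": 0, "dy": 0, "dz": 0.6, "wx": 0, "wy": 0, "wz": 0}, {"dx": 0, "dy": 0, "dz": 0.6, "wx": 0, "wy": 0, "wz": 0}, {"dx": 0, "dy": 0, "dz": 0.6, "wx": 0, "wy": 0, "wz": 0}])

```text
time_s: 27.03
eef_pos: [0.4007, -0.0953, 0.179]
eef_rot: [-0.0, 0.001, 1.0, 0.0]
wrist_force: [0.1, -0.6, -0.4]
opening: 1.0
grasp_force: 0.0
```

```bash
python3 - <<'E'
from h import *
rep("scene14",.02,(683,8))
S=load("scene14");W=snap("wrist","w14")
g=cv2.cvtColor(S["frame"],cv2.COLOR_RGB2HSV);m=cv2.inRange(g,(0,0,0),(180,255,40))
k=np.zeros_like(m);u,v=map(int,proj(S,(.499,-.0956,.006)));k[v-35:v+35,u-35:u+35]=m[v-35:v+35,u-35:u+35];k=cv2.morphologyEx(k,cv2.MORPH_OPEN,np.ones((9,9)))
ct=max(cv2.findContours(k,0,1)[0],key=cv2.contourArea)
print("blade",cv2.minAreaRect(np.array([onplane(S,x,y,.004)[:2] for x,y in ct.reshape(-1,2)],np.float32)*1000))
h=cv2.cvtColor(W["frame"],cv2.COLOR_RGB2HSV);mm=cv2.inRange(h,(0,0,120),(180,50,255));n,l,s,ce=cv2.connectedComponentsWithStats(mm)
for i in np.argsort(-s[1:,4])[:3]+1: print(s[i],ce[i],onplane(W,*ce[i],.046))
E
```

```text
[ 0.4003 -0.0951  0.1784] [0.  0.2 0.1] [-0.001  0.001  1.     0.001]
1480.0 (351, 292, 46, 41) [[685.8, 7.7], [103.8, 104.6], 46.0] [633. -45.] [739.  60.]
blade ((497.9625244140625, -97.36627960205078), (63.158512115478516, 97.10722351074219), 89.94642639160156)
[   0  287  124  126 8866] [ 46.50789533 358.90514324] [ 0.50885527 -0.30362876  0.046     ]
[ 319  397  135   59 4761] [395.11489183 426.50241546] [ 0.57652004 -0.02635684  0.046     ]
[132 381  18  11 108] [142.89814815 385.4537037 ] [ 0.53417744 -0.23156952  0.046     ]
```

The blade lies flat at (0.498,-0.097), released, and the cookie is at rest in the plate. Handing in.

```bash
python3 -c "
from h import *
print(workorder.hand_in())"
```

```text
the job is handed in; nothing more can be done
None
```

The job is handed in at about 27 s, verdict not shown: the cookie lies flat in the plate about 6 mm off its centre and the lifter lies released on the desk at about (0.50, -0.10), both by camera measurement, but I viewed 11 pictures, one over the limit of 10.

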